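# Test the easel wing screws and book in the good ones

## Task

Working along the rail from its red end, try every wing screw in the gauge nut: put it fully in and turn it about an eighth of a turn, without driving the red pointer past the end of its scale. Put the screws that turn freely, leaving the pointer still, in the green tray and those that drag the pointer round in the red tray; then pick up the hand scanner, read the green tray's label by holding the scanner steady for two seconds in line with the tray, level, with its reading point on the label's centre, and lay it back flat in the middle of its mat. Leave the jar and the cardboard core alone.

Things in the scene. Friction and masses are not known exactly. Their poses are not given: they have to be found in the camera images.
- screw_a: black wing screw, 60 g. Origin: centre of the underside of its round collar; z up, away from the thread; x along the wings. Collar 30 mm across, 5 mm thick; above it the flat wing grip, 38 long (x) by 14 wide (y), 5 to 30 mm above the origin; below it the thread, 16 mm across, 34 mm long. Hangs at first by its collar in the rail, wings within 0.36 rad of the rail's length.
- screw_b: wing screw like screw_a in size, look, origin and axes. Three or four of the five are there in a run, the others read None. They hang at least 55 mm apart, in the order a to e from the red end, with gaps for those missing.
- screw_c: wing screw like screw_a. Which screws bind cannot be seen: a good one turns in the gauge without moving the pointer; one with a burred thread carries the sprung nut and pointer round with it after at most 0.35 rad of play.
- screw_d: wing screw like screw_a; only the gauge shows whether it binds
- screw_e: wing screw like screw_a; only the gauge shows whether it binds
- rail: fixed slotted aluminium rail on two end blocks (red at its +y end, plain wood at -y) that holds the screws, 324 mm long (its y), 62 mm wide (x), 48 mm high; slot 20 mm wide along y at x = 0. Origin: centre of its underside. The screws' collars rest on top, 48 mm up.
- gauge: fixed running-torque gauge: round white dial, 132 mm across and 10 mm thick, with a blue C-shaped frame (upright on its -x side) and a 66 mm square top plate whose upper face is 60 mm above the origin. Origin: centre of the underside. A vertical 22 mm hole in the middle of the plate leads to the sprung gauge nut 10 mm below the plate's top. Turned about z by up to 0.5 rad from start to start.
- gauge_mouth (a point): centre of the gauge's hole, at the top face of the plate: a screw is fully in when its origin is here (collar flat on the plate). A screw enters best within 1.5 mm of the axis and with its wings along or square to the gauge's x axis, within 0.2 rad; a burred one will not go down when its wings stand diagonally.
- nut (a joint): angle of the brass gauge nut and its thin red pointer about the vertical, 0 at rest (pointer along the gauge's +x), positive counter-clockwise seen from above, rad. A soft spring (0.08 N m per rad) brings it back. The scale ends with a longer red tick at 1.0 rad on each side; the tip of the pointer is 62 mm from the axis.
- keep_tray: loose green open tray for good screws, 170 (x) by 140 (y) by 45 mm high, walls and floor 4 to 5 mm thick, about 0.8 kg. Origin: centre of its underside. At its +x end stands a post with a sloped board, top edge 110 mm up, that bears the label. Turned about z by up to 0.2 rad.
- label (a point): centre of the striped stock label (60 by 42 mm) on the keep tray's board, 100 mm along the tray's +x from its origin and 90 mm up; the label's face looks up and back along the tray's -x, at 45 degrees.
- reject_tray: loose red open tray for screws that bind, 140 (x) by 120 (y) by 45 mm high, walls and floor 4 to 5 mm thick, about 0.6 kg. Origin: centre of its underside.
- scanner: yellow hand scanner with a black head, lying flat, 145 mm long (x from -65 to 80 mm), handle 34 mm wide (y) and 28 mm high, head (x from 44 to 80 mm) 46 mm wide and 34 mm high; 0.18 kg. Origin: on its underside, near mid-handle; x points to the head; the dark rubber band at x = -20 mm is a good place to grip from above. It reads by itself, no trigger.
- scan_window (a point): the scanner's red reading window on the underside of the front of its head; it looks forward and down at 45 degrees (direction x = 0.71, z = -0.71 in the scanner's frame).
- scan_focus (a point): the point 80 mm in front of the window along its line of sight, where it reads: (138, 0, -41) mm in the scanner's frame.
- mat: fixed black rubber mat for the scanner, 210 (x) by 100 (y) by 3 mm. Origin: centre of its underside.
- jar: bystander: green glass jar with a steel cap, 72 mm across and 100 mm high; origin at its foot.
- core: bystander: upright cardboard roll core, 44 mm across, 100 mm high; origin at its foot.
Mind the look-alikes: they are no part of the job. Leave any yellow look-alike of the screw_a alone.

How it is judged:
By the outcome, as a careful person would: the job done as asked, in the order asked, and still so for the second after the job is handed in, with the robot touching nothing.
Of screw_a, screw_b, screw_c, screw_d, screw_e only 3 to 4 are there at a start; the rules pass over those that are not, and their reading is None.
At some moment in a run one of scanner, keep_tray, reject_tray may be knocked a few centimetres aside while the robot is not near it.
It also fails if it takes over 210 s, if anything falls off the work surface, if the arm or the gripper's body presses on something with over 40 N, if the wrist force passes 120 N, or if a joint passes its speed limit or range.

## Robot

A 6-joint arm with a two-finger parallel gripper is mounted at the origin on the work surface. World frame = base frame: x ahead of the robot, y to its left, z up, the work surface at z = 0. Lengths are in mm, angles in rad, forces in N, time in s.
With the tool pointing down it reaches from about 350 to 875 mm from the base axis. Payload 15.5 kg.
Tool frame: the origin (TCP) lies on the front face of the gripper's body, between the roots of the fingers; the fingertips stand 73 mm ahead of it and the grasp point (between the pads) lies 54 mm ahead of it; x points along the fingers, y is the direction in which the jaws open and shut, and the axes are right-handed (so a half turn about x gives the same grasp; the last joint's range is limited). The gripper opens to 85 mm and grips with 20 to 120 N. Pads are 22 mm wide; open, the fingers measure 114 mm over their backs; the gripper's body (76 mm by 85 mm) begins 54 mm behind the grasp point. The pads swing forward as they close: fully open they stand 13 mm farther back than shut.
Start: joints at [-1.298, 0.494, 1.345, -0, 1.302, -0.096], TCP at [224.728, -583.202, 303.877] pointing down, gripper open.
Joint ranges: [-2.91, 2.91], [-0.82, 2.16], [0.22, 2.67], [-1.22, 4.37], [0.12, 2.79], [-3.08, 3.08]. Speed limits (rad/s): [1.89, 1.89, 2.57, 3.01, 3.01, 3.01].

## Interface

Orientations are given as a unit quaternion [w, x, y, z].
In Python, from cell import ctrl, optics gives the robot as it stands.
- The arm moves only by the tool send_rows, never from a script. Its argument "rows" is a list that holds one entry, the list of rows, each a list of 4 numbers: the shift along the world's x, y, z in cm, then the turn about the world's z in rad. In form: [[[x, y, z, turn], ...]]. A call has 1 to 8 rows; each row shifts and turns the pose as measured when the row begins; what a row does not reach is not made up. A row lasts 1/10 s, in which the tool goes at most 50 mm and 8.59 degrees, less where a joint would pass 70% of its speed; a pose out of reach is approached as far as the arm can. A call is refused whole if a number of a shift passes 5 or a number of a turn 0.15, either way. A call with a gripper value outside its range is refused whole. "gripper" is the closure, from -1 (fully open) to 1 (shut), set as the call begins (left out, the last holds). The fingers move at their own pace and stop on an object; "force" is the grip in N (left out, the last holds). Time passes only in rows, so rows that do not move let the fingers close. It gives the time, the measured TCP pose, the force and the opening at its end, in the units of the state.
- ctrl.get_state(): the state, without advancing time (a new reading comes with each control period).
- optics.camera(name): name is "scene" or "side" or "wrist"; returns the picture (480x640x3 uint8, blue, green, red); there is no depth.
- optics.camera_model(name): a dict with "fx", "fy", "cx", "cy" (pixels), "R" (3x3) and "t" (3): a world point X has camera coordinates R X + t. Camera axes: x right, y down, z forward; pixel columns grow to the right and rows downward; lengths in mm; the calibration is good to about 2 mm. A picture is of the moment at which its call begins: read the wrist's pose just before it. camera_model takes no time and is no camera call; for the wrist camera it gives the pose at the moment of the call.
- ctrl.sign_off(): hands the job in, once; it reports no verdict.
Trained networks look in the newest picture that a camera, given by its name, has taken for a name from the list of things; names that differ only in an ending like _2 or _b are one class to them, and where a whole thing is asked for, a point or a joint stands for the part that bears it (a point fixed in the world has none). Each returns a list of dicts, best first, with "p" (0 to 1); they miss things now and then, are a little off and sometimes report something else, mostly with a low value. They report only what shows in the picture. A call takes as long as a camera call. They do not tell look-alikes from the thing itself.
- optics.boxes_of(camera, name): "location" ([column, row] as shares, 0 to 1, of the picture: columns of its width, rows of its height, amid what is visible of it).
- optics.cut_out(camera, name): "region" (480x640 bool, what is visible of it) and "location" ([column, row] as shares, 0 to 1, of the picture: columns of its width, rows of its height, amid what is visible of it).
- optics.landmark_of(camera, name): "location" ([column, row] as shares, 0 to 1, of the picture: columns of its width, rows of its height: a listed point, or the origin of a listed thing).
The state is a dict: "time_s": time; "joint_positions": joint angles; "joint_vel": joint speeds; "joint_torque": joint torques, N m; "tool_pos": TCP position; "eef_rot": TCP orientation; "contact_force": force on the tool from outside, world axes, zero at the start; "moment": the same for the moment, N m; "width": finger opening in mm.
Only numpy, scipy, OpenCV 4.12 (cv2) and the standard library are available. Lean on these libraries where they do the work, as an engineer would, in place of code of your own. Each camera call takes 0.05 s, during which the arm holds its last target. There are 200 camera calls.

## Working session

There is one attempt and no reset: what is moved stays moved. The work goes in short steps, Python scripts to look and compute and a tool call to move; the robot and the scene stay as the last step left them, time stands still between calls to the robot, and variables do not carry over. Pictures are saved under pics/ and viewed, about 12 in all and at most 16, crops included, and the job is handed in when it is done.

Besides the shell and the picture viewer there is one more tool, called in YAML: its name, and indented under it one key for each argument. send_rows: Moves the arm, as the interface text tells. Its arguments: {"type":"object","properties":{"rows":{"type":"array"},"gripper":{"type":"number"},"force":{"type":"number"}},"required":["rows"]}

```bash
ls; mkdir -p pics; cat > h.py <<'E'
import numpy as np, cv2
from cell import ctrl, optics
def ray(cam,u,v,z,m=None):
    m=m or optics.camera_model(cam); R=np.array(m["R"]);t=np.array(m["t"])
    d=R.T@np.array([(u-m["cx"])/m["fx"],(v-m["cy"])/m["fy"],1]); c=-R.T@t
    return c+d*(z-c[2])/d[2]
def proj(cam,X,m=None):
    m=m or optics.camera_model(cam); p=np.array(m["R"])@np.array(X)+np.array(m["t"])
    return m["fx"]*p[0]/p[2]+m["cx"], m["fy"]*p[1]/p[2]+m["cy"]
E
python3 - <<'E'
from h import *
print(ctrl.get_state())
ims=[optics.camera(c) for c in("scene","side")]
for c,i in zip(("scene","side"),ims): cv2.imwrite(f"pics/{c}0.png",i)
Z=dict(screw_a=48,rail=0,gauge=0,gauge_mouth=60,keep_tray=0,label=90,reject_tray=0,scanner=3,scan_window=10,mat=0,jar=0,core=0)
for c in("scene","side"):
    m=optics.camera_model(c); print(c,(-np.array(m["R"]).T@np.array(m["t"])).round(),m["fx"])
    for n,z in Z.items():
        print(c,n,[(round(d["p"],2),np.round(np.array(d["location"])*[640,480]).tolist(),ray(c,d["location"][0]*640,d["location"][1]*480,z,m)[:2].round(0).tolist()) for d in optics.landmark_of(c,n)[:6]])
print(ctrl.get_state()["time_s"])
E
```

```text
pics
{'time_s': 0.0, 'joint_positions': array([-1.29848501e+00,  4.94172477e-01,  1.34612770e+00, -2.39637875e-06,
        1.30249102e+00, -9.54765082e-02]), 'joint_vel': array([ 8.73118805e-04,  5.24975244e-05,  1.30601600e-03,  1.56340309e-03,
        1.81762756e-04, -2.14748516e-04]), 'joint_torque': array([-5.44760449e-03, -8.82161880e+01, -3.83872712e+01, -5.05310836e-04,
        1.00947180e-02, -7.77481000e-05]), 'tool_pos': array([ 224.66370996, -582.93746649,  303.30801856]), 'eef_rot': array([-0.12887916, -0.69514593, -0.1297232 ,  0.6952224 ]), 'contact_force': array([-0.39817401, -0.58720684,  0.26727854]), 'moment': array([-0.01778636,  0.02026514, -0.03476011]), 'width': 85.38267052980446}
scene [1481. -213. 1045.] 620.4702044084044
scene screw_a [(0.78, [380.0, 157.0], [344.0, 112.0]), (0.77, [401.0, 215.0], [546.0, 116.0]), (0.69, [292.0, 193.0], [443.0, -116.0]), (0.55, [392.0, 187.0], [455.0, 118.0]), (0.46, [366.0, 183.0], [435.0, 59.0])]
scene rail [(0.73, [340.0, 203.0], [442.0, -4.0]), (0.21, [272.0, 274.0], [637.0, -185.0])]
scene gauge [(0.68, [346.0, 271.0], [
[... 986 characters left out ...]
0.0], [321.0, 136.0]), (0.48, [379.0, 248.0], [439.0, -117.0])]
side rail [(0.68, [188.0, 300.0], [737.0, 168.0]), (0.57, [355.0, 294.0], [442.0, 2.0])]
side gauge [(0.74, [275.0, 265.0], [648.0, -25.0])]
side gauge_mouth [(0.76, [273.0, 237.0], [662.0, -41.0])]
side keep_tray [(0.72, [244.0, 361.0], [532.0, 267.0])]
side label [(0.84, [190.0, 303.0], [636.0, 268.0])]
side reject_tray [(0.63, [399.0, 228.0], [460.0, -305.0])]
side scanner [(0.7, [311.0, 232.0], [648.0, -190.0]), (0.43, [278.0, 263.0], [643.0, -29.0])]
side scan_window [(0.87, [289.0, 220.0], [721.0, -212.0])]
side mat [(0.6, [313.0, 233.0], [644.0, -192.0])]
side jar [(0.62, [335.0, 187.0], [716.0, -463.0])]
side core []
1.3
```

View pics/scene0.png

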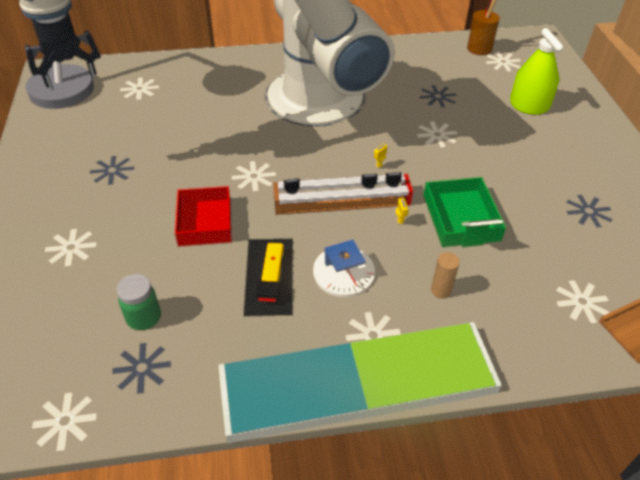

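View pics/side0.png

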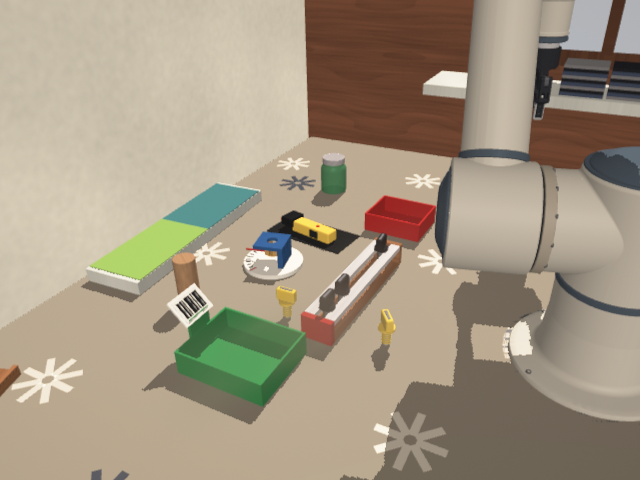

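The scene shows three black screws at pixels (393,179), (369,180) and (292,186). The look-alikes are yellow, at (380,155) and (402,211). The gauge is at (345,268), the scanner at (271,270), the red tray at (205,215) and the green tray at (462,210). I'll now move over the rail for a wrist view.

```bash
cat >> h.py <<'E'
from scipy.spatial.transform import Rotation as Ro
def pose():
    s=ctrl.get_state(); q=s["eef_rot"]; R=Ro.from_quat([q[1],q[2],q[3],q[0]]).as_matrix()
    return s,R
def yaw(R): return np.arctan2(R[1,1],R[0,1])   # direction of tool y (jaws), mod pi
E
python3 - <<'E'
from h import *
s,R=pose(); print(R.round(3),yaw(R))
m=optics.camera_model("wrist"); print(m["fx"],m["cx"],m["cy"]); Rc=np.array(m["R"]); c=-Rc.T@np.array(m["t"]); print("cam in tool",R.T@(c-s["tool_pos"]),"\n",(Rc@R).round(3))
E
```

```text
[[ 0.     0.36  -0.933]
 [ 0.    -0.933 -0.36 ]
 [-1.    -0.    -0.   ]] -1.2030185925791623
405.19545413561076 324.458879353938 235.95100425950997
cam in tool [-69.96255094   0.25258022 -67.42493071] 
 [[ 0.001  1.     0.001]
 [-0.267 -0.001  0.964]
 [ 0.964 -0.001  0.267]]
```

send_rows:
  rows:
    - [[2,5,0,0.0],[2,5,0,0],[2,5,0,0],[2,5,0,0],[2,5,0,0],[2,5,0,0],[2,5,0,0],[2,5,0,0]]

```text
time_s: 2.1
tool_pos: [371.8, -209.3, 303.8]
eef_rot: [0.128, 0.696, 0.125, -0.695]
contact_force: [1.2, -0.3, 0.4]
width: 85.4
```

send_rows:
  rows:
    - [[1.2,3.4,0,0.15],[1.2,3.4,0,0.15],[1.2,3.4,0,0.15],[1.2,3.4,0,0.15],[1.2,3.4,0,0.15],[1.2,3.4,0,0.15],[0.5,2,0,0.15],[0,0,0,0.15]]

```text
time_s: 2.9
tool_pos: [452.1, 29.7, 305.6]
eef_rot: [0.501, 0.504, 0.498, -0.497]
contact_force: [0.1, -0.3, 0.1]
width: 85.4
```

```bash
python3 - <<'E'
from h import *
s,R=pose(); print(s["tool_pos"],yaw(R),s["joint_positions"])
m=optics.camera_model("wrist"); im=optics.camera("wrist"); cv2.imwrite("pics/w1.png",im)
for n,z in dict(screw_a=48,rail=0,gauge_mouth=60,gauge=0).items():
    for d in optics.landmark_of("wrist",n)[:6]:
        p=np.array(d["location"])*[640,480]; print(n,round(d["p"],2),p.round(),ray("wrist",*p,z,m).round(1))
for d in optics.cut_out("wrist","screw_a")[:6]:
    r=d["region"].astype(np.uint8); ys,xs=np.nonzero(r); P=np.array([ray("wrist",x,y,78,m)[:2] for x,y in zip(xs,ys)])
    rc=cv2.minAreaRect(P.astype(np.float32)); print(round(d["p"],2),[np.round(v,1) for v in rc],im[r>0].mean(0).round())
E
```

```text
[452.0944546   29.70329843 305.58107113] -0.0028819557073110273 [-0.06846461  0.2469246   1.75260357  0.00404445  1.13241623 -0.06729667]
screw_a 0.94 [301. 368.] [ 432.5 -118.9   48. ]
screw_a 0.8 [415.  91.] [524.2 122.1  48. ]
screw_a 0.67 [308.  93.] [442.  120.8  48. ]
screw_a 0.62 [305. 167.] [438.8  64.5  48. ]
screw_a 0.58 [167. 104.] [334.4 112.7  48. ]
rail 0.89 [309. 228.] [440.2   2.1   0. ]
rail 0.5 [303. 164.] [435.7  62.7   0. ]
gauge_mouth 0.93 [564. 282.] [655.3 -31.1  60. ]
gauge 0.66 [527. 260.] [653.8 -31.1   0. ]
0.84 [array([ 434.5, -104.1]), array([57.5, 26. ]), np.float64(89.4)] [43. 47. 52.]
0.83 [array([522.1, 123.9]), array([38.5, 25.8]), np.float64(26.9)] [ 19. 125. 156.]
0.76 [array([342.1, 117.8]), array([27. , 39.2]), np.float64(32.6)] [ 17. 106. 133.]
0.64 [array([441.7,  65.9]), array([37.6, 26.3]), np.float64(89.7)] [45. 50. 55.]
0.6 [array([444.3, 121.1]), array([36.2, 27.5]), np.float64(62.1)] [45. 48. 54.]
```

View pics/w1.png

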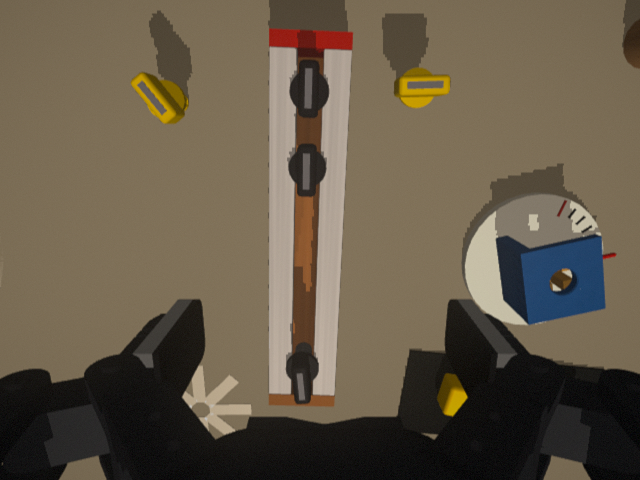

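The wrist view shows the screws at (308,90), (305,167) and (301,375), in the rail's slot. The gauge hole is at (563,280), with the red pointer toward +x at (610,256). Next I'll compute the gauge and wing yaw.

```bash
cat > gm.py <<'E'
from h import *
im=cv2.imread("pics/w1.png"); P0=np.array([452.1,29.7,305.6])
m=optics.camera_model("wrist")
def rect(mask,z):
    n,l,st,_=cv2.connectedComponentsWithStats(mask.astype(np.uint8))
    out=[]
    for k in range(1,n):
        if st[k,4]<80: continue
        ys,xs=np.nonzero(l==k); P=np.array([ray("wrist",x,y,z,m)[:2] for x,y in zip(xs,ys)]).astype(np.float32)
        c,wh,a=cv2.minAreaRect(P); out.append((st[k,4],(xs.mean().round(),ys.mean().round()),np.round(c,1),np.round(wh,1),round(a,1)))
    return out
b,g,r=[im[...,i].astype(int) for i in range(3)]
blue=(b>110)&(r<60); print("plate",[im[290,590].tolist(),im[270,505].tolist()],*rect(blue,60),sep="\n")
gr=(abs(r-b)<25)&(r>90)&(r<150); k=np.zeros_like(gr); k[60:405,294:324]=1; print(im[88,308],im[165,306],im[385,301]); print(*rect(gr&k,78),sep="\n")
for p in [(311,45),(303,385)]: print("slot",ray("wrist",*p,48,m))
E
python3 gm.py
```

```text
plate
[[106, 66, 34], [50, 41, 33]]
[ 94  97 104] [ 92  97 103] [ 99 106 112]
(np.int32(255), (np.float64(308.0), np.float64(88.0)), array([443.8, 118.9]), array([24.9,  4.2]), 88.3)
(np.int32(221), (np.float64(306.0), np.float64(170.0)), array([440.7,  61.9]), array([24.7,  4.4]), 88.2)
(np.int32(146), (np.float64(300.0), np.float64(386.0)), array([ 430.7, -118.9]), array([ 4.6, 25.6]), 3.0)
slot [446.02332337 151.58252247  48.        ]
slot [ 431.0460153  -139.10556538   48.        ]
```

```bash
cat >> gm.py <<'E'
print("--")
blue=(b>85)&(b-r>50); print(*rect(blue,60),sep="\n")
E
python3 gm.py | sed -n '/--/,$p'
```

```text
--
(np.int32(5028), (np.float64(563.0), np.float64(280.0)), array([653. , -35.5]), array([65.4, 65.4]), 12.2)
```

send_rows:
  rows:
    - [[-0.3,3.0,-2,-0.03],[-0.3,3.0,-2,0],[-0.2,2.9,-4,0],[0,0,-3,0],[0,0,0,0]]
  gripper: -0.2

```text
time_s: 3.7
tool_pos: [444.6, 115.8, 194.1]
eef_rot: [0.486, 0.522, 0.479, -0.512]
contact_force: [-1.3, -0.3, 0.1]
width: 51.2
```

send_rows:
  rows:
    - [[0,0.3,-3,0],[0,0,-2.5,0],[0,0,-0.9,0],[0,0,0,0]]

```text
time_s: 4.1
tool_pos: [447.3, 116.9, 132.3]
eef_rot: [0.484, 0.525, 0.475, -0.514]
contact_force: [-0.0, -0.0, -0.2]
width: 51.4
```

```bash
python3 - <<'E'
from h import *
s,R=pose(); print(s["tool_pos"],yaw(R))
cv2.imwrite("pics/w2.png",optics.camera("wrist"))
E
```

```text
[447.32397121 116.89912769 132.3455691 ] -0.07943523515367544
```

View pics/w2.png

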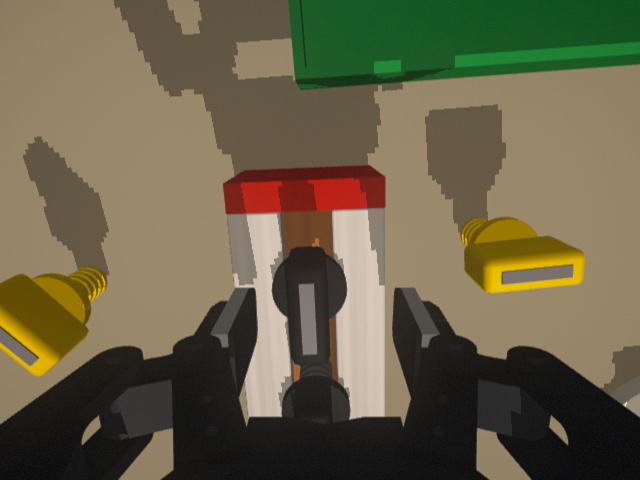

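The wing sits at (308,315), a little left of the jaw centre at column 324. I'll correct that and grip.

send_rows:
  rows:
    - [[-0.4,0.2,-0.1,0.05],[0,0,0,0]]

```text
time_s: 4.35
tool_pos: [444.8, 118.5, 134.6]
eef_rot: [0.497, 0.514, 0.487, -0.501]
contact_force: [-0.2, -0.0, 0.1]
width: 51.3
```

send_rows:
  rows:
    - [[0,0,0,0],[0,0,0,0],[0,0,0,0],[0,0,0,0]]
  gripper: 1
  force: 40

```text
time_s: 4.75
tool_pos: [446.1, 118.2, 137.2]
eef_rot: [0.497, 0.516, 0.485, -0.501]
contact_force: [-1.1, -0.7, -1.4]
width: 13.0
```

```bash
python3 - <<'E'
from h import *
s,R=pose(); print(s["tool_pos"],yaw(R),s["width"],s["contact_force"])
E
```

```text
[446.13290703 118.23509619 137.17603786] -0.034777049844215556 12.997936409011212 [-1.1143571  -0.65446459 -1.36791785]
```

send_rows:
  rows:
    - [[0,0,2,0],[0,0,4,0],[0,0,2,0],[4,-3,0,0.08],[4,-3,0,0.08],[4,-3,0,0.08],[4,-3,0,0.0],[4,-3,0,0]]

```text
time_s: 5.55
tool_pos: [643.4, -31.6, 221.4]
eef_rot: [0.556, 0.45, 0.547, -0.435]
contact_force: [0.0, 1.2, -0.5]
width: 12.7
```

```bash
cat > look.py <<'E'
import sys
from h import *
s,R=pose(); print(s["time_s"],s["tool_pos"].round(1),"yaw",yaw(R).round(3),"w",s["width"].round(1),"F",s["contact_force"].round(1),s["moment"].round(2),"j6",s["joint_positions"][5].round(2))
m=optics.camera_model("wrist")
if len(sys.argv)>1:
    im=optics.camera("wrist"); cv2.imwrite(f"pics/{sys.argv[1]}.png",im)
    for a in sys.argv[2:]:
        n,z=a.split("="); 
        for d in optics.landmark_of("wrist",n)[:3]:
            p=np.array(d["location"])*[640,480]; print(n,round(d["p"],2),p.round(),ray("wrist",*p,float(z),m).round(1))
E
python3 look.py w3 gauge_mouth=60 gauge=0 screw_a=118
```

```text
Traceback (most recent call last):
  File "look.py", line 3, in <module>
    s,R=pose(); print(s["time_s"],s["tool_pos"].round(1),"yaw",yaw(R).round(3),"w",s["width"].round(1),"F",s["contact_force"].round(1),s["moment"].round(2),"j6",s["joint_positions"][5].round(2))
                                                                                   ^^^^^^^^^^^^^^^^
AttributeError: 'float' object has no attribute 'round'
```

```bash
sed -i 's/s\["width"\].round(1)/round(s["width"],1)/' look.py; python3 look.py w3 gauge_mouth=60 gauge=0 screw_a=131
```

```text
5.55 [643.4 -31.6 221.4] yaw 0.218 w 12.7 F [ 0.   1.2 -0.5] [0.03 0.04 0.01] j6 -0.37
gauge_mouth 0.73 [338. 244.] [655. -30.  60.]
screw_a 0.96 [324. 283.] [644.6 -28.5 131. ]
```

View pics/w3.png

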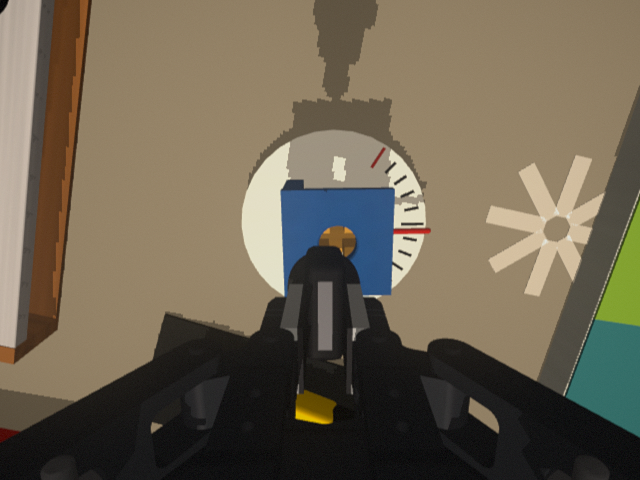

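```bash
cat > fit.py <<'E'
import sys
from h import *
from gm2 import rect
E
cat > fit.py <<'E'
import sys
from h import *
def rect(mask,z,m,amin):
    n,l,st,_=cv2.connectedComponentsWithStats(mask.astype(np.uint8)); out=[]
    for k in range(1,n):
        if st[k,4]<amin: continue
        ys,xs=np.nonzero(l==k); P=np.array([ray("wrist",x,y,z,m)[:2] for x,y in zip(xs,ys)]).astype(np.float32)
        c,wh,a=cv2.minAreaRect(P); out.append((int(st[k,4]),(int(xs.mean()),int(ys.mean())),np.round(c,1).tolist(),np.round(wh,1).tolist(),round(a,1)))
    return out
im=cv2.imread(f"pics/{sys.argv[1]}.png"); off=float(sys.argv[2])   # off = TCP z - screw origin z
m=optics.camera_model("wrist"); s,R=pose(); T=s["tool_pos"]
b,g,r=[im[...,i].astype(int) for i in range(3)]
print("plate",*rect((b>80)&(b-r>45),60,m,1500))
k=np.zeros(b.shape,bool); k[275:360,310:342]=1
print("strip",*rect((abs(r-b)<30)&(r>85)&k,T[2]-off+30,m,150))
hs=cv2.inRange(im,(0,40,90),(60,140,220)); k=np.zeros_like(hs); k[200:280,305:370]=1
for d in optics.landmark_of("wrist","screw_a")[:1]:
    p=np.array(d["location"])*[640,480]; X=ray("wrist",*p,T[2]-off,m); print("org",p,X.round(1),"tool dy,dz",(R.T@(X-T)).round(1))
E
python3 fit.py w3 86; python3 fit.py w3 89
```

```text
plate (7849, (342, 229), [653.4, -29.0], [65.2, 65.5], 13.0) (5847, (610, 374), [848.2, -86.7], [49.0, 96.3], 24.1)
strip (952, (324, 315), [642.4, -26.3], [4.5, 25.1], 12.1)
org [324.224 283.008] [642.9 -26.  134.7] tool dy,dz [86.  -0.3 -4.2]
plate (7849, (342, 229), [652.5, -28.2], [65.2, 65.5], 13.0) (5847, (610, 374), [847.3, -85.6], [49.0, 96.2], 24.1)
strip (952, (324, 315), [642.0, -26.9], [4.7, 25.7], 12.2)
org [324.224 283.008] [642.4 -26.4 131.8] tool dy,dz [89.  -0.2 -2.9]
```

send_rows:
  rows:
    - [[1.1,-0.2,-2,0],[0,0,-1.4,0],[0,0,0,0],[0,0,0,0]]

```text
time_s: 6.25
tool_pos: [649.3, -28.3, 187.0]
eef_rot: [0.555, 0.449, 0.549, -0.435]
contact_force: [0.2, -1.0, -0.5]
width: 12.3
```

```bash
cat > fit.py <<'E'
import sys
from h import *
# usage: fit.py name off1 off2 ; off = TCP z - screw origin z
m=optics.camera_model("wrist"); s,R=pose(); T=s["tool_pos"]; im=optics.camera("wrist"); s2,_=pose()
cv2.imwrite(f"pics/{sys.argv[1]}.png",im)
print(s["time_s"],T.round(1),"after",s2["tool_pos"].round(1),"yaw",yaw(R).round(3),"F",s["contact_force"].round(1),"w",round(s["width"],1))
def rect(mask,z,amin):
    n,l,st,_=cv2.connectedComponentsWithStats(mask.astype(np.uint8)); out=[]
    for k in range(1,n):
        if st[k,4]<amin: continue
        ys,xs=np.nonzero(l==k); P=np.array([ray("wrist",x,y,z,m)[:2] for x,y in zip(xs,ys)]).astype(np.float32)
        c,wh,a=cv2.minAreaRect(P); out.append((int(xs.mean()),np.round(c,1).tolist(),np.round(wh,1).tolist(),round(a,1)))
    return out
b,g,r=[im[...,i].astype(int) for i in range(3)]
print("plate",*[o for o in rect((b>80)&(b-r>45),60,1500) if 200<o[0]<450])
k=np.zeros(b.shape,bool); k[275:360,310:342]=1
l=optics.landmark_of("wrist","screw_a"); gmo=optics.landmark_of("wrist","gauge_mouth")
for d in gmo[:1]: p=np.array(d["location"])*[640,480]; print("mouth",round(d["p"],2),ray("wrist",*p,60,m).round(1))
for off in map(float,sys.argv[2:]):
    print(off,"strip",*rect((abs(r-b)<30)&(r>85)&k,T[2]-off+30,150))
    for d in l[:1]: p=np.array(d["location"])*[640,480]; print("  org",p.round(),ray("wrist",*p,T[2]-off,m).round(1))
E
python3 fit.py w4 86 89
```

```text
6.25 [649.3 -28.3 187. ] after [649.1 -28.3 187. ] yaw 0.222 F [ 0.2 -1.  -0.5] w 12.3
plate (332, [654.7, -29.8], [65.6, 65.1], 13.0)
86.0 strip (324, [649.3, -23.7], [4.5, 25.0], 12.4)
  org [323. 283.] [649.3 -23.5 101. ]
89.0 strip (324, [649.7, -25.2], [4.7, 25.6], 12.4)
  org [323. 283.] [649.7 -24.6  98. ]
```

View pics/w4.png

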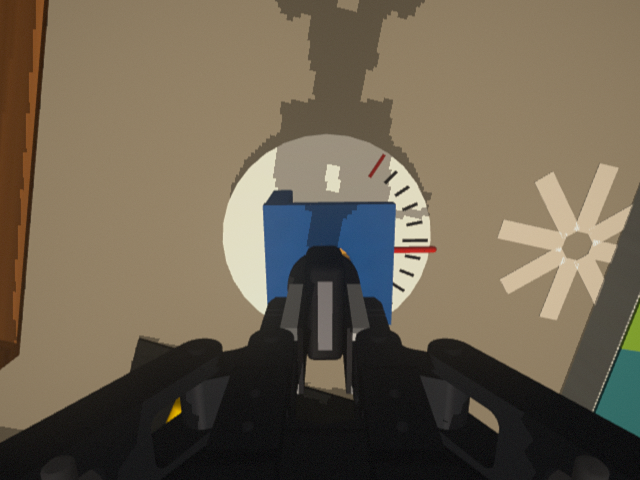

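The screw hangs over the plate; the plate centre is (654.7,-29.8) and the screw about (649.5,-24.6), so I'll correct for that.

send_rows:
  rows:
    - [[0.5,-0.5,0,0],[0,0,0,0],[0,0,0,0]]

```text
time_s: 6.7
tool_pos: [655.5, -34.2, 188.9]
eef_rot: [0.556, 0.449, 0.548, -0.434]
contact_force: [-0.2, -0.4, -1.4]
width: 12.8
```

```bash
python3 fit.py w5 88
```

```text
6.7 [655.5 -34.2 188.9] after [655.6 -34.3 188.9] yaw 0.221 F [-0.2 -0.4 -1.4] w 12.8
plate (315, [654.8, -30.0], [65.7, 65.0], 13.0)
mouth 0.75 [654.6 -29.8  60. ]
88.0 strip (324, [656.0, -30.7], [4.6, 25.5], 12.4)
  org [324. 282.] [656.5 -29.9 100.9]
```

send_rows:
  rows:
    - [[-0.12,0.05,0,0],[0,0,-0.8,0],[0,0,-0.8,0],[0,0,0,0]]

```text
time_s: 7.25
tool_pos: [653.7, -33.4, 171.1]
eef_rot: [0.556, 0.449, 0.548, -0.434]
contact_force: [-0.2, -0.5, -1.5]
width: 12.7
```

```bash
python3 fit.py w6 88
```

```text
7.25 [653.7 -33.4 171.1] after [653.9 -33.4 171.6] yaw 0.222 F [-0.2 -0.5 -1.5] w 12.7
plate (321, [654.7, -30.0], [65.6, 65.6], 13.1)
88.0 strip (324, [654.1, -29.8], [4.6, 25.5], 12.4)
  org [325. 284.] [655.2 -29.9  83.1]
```

send_rows:
  rows:
    - [[0.05,0,-0.6,0],[0,0,-0.6,0],[0,0,-0.6,0],[0,0,-0.3,0],[0,0,0,0]]

```text
time_s: 7.9
tool_pos: [655.0, -33.5, 149.7]
eef_rot: [0.557, 0.449, 0.548, -0.434]
contact_force: [0.1, -0.5, -0.4]
width: 12.6
```

```bash
python3 fit.py w7 88
```

```text
7.9 [655.  -33.5 149.7] after [655.  -33.5 149.9] yaw 0.221 F [ 0.1 -0.5 -0.4] w 12.6
plate (316, [654.2, -28.0], [65.6, 61.4], 12.9)
88.0 strip (324, [655.5, -29.9], [4.6, 25.5], 12.4)
  org [324. 285.] [656.  -30.3  61.7]
```

send_rows:
  rows:
    - [[-0.05,0,-0.2,0],[0,0,-0.15,0]]

```text
time_s: 8.25
tool_pos: [655.3, -33.6, 148.8]
eef_rot: [0.558, 0.45, 0.547, -0.433]
contact_force: [-11.9, 0.0, 34.5]
width: 12.6
```

send_rows:
  rows:
    - [[0,0,-0.15,0],[0,0,-0.1,0]]

```text
time_s: 8.45
tool_pos: [655.1, -33.5, 148.9]
eef_rot: [0.558, 0.45, 0.546, -0.433]
contact_force: [-4.1, 1.5, 8.6]
width: 12.9
```

Contact at TCP z 148.9: the collar is on the plate, so TCP minus screw origin is about 89. Now the turn.

send_rows:
  rows:
    - [[0,0,0,0.13],[0,0,0,0.13],[0,0,0,0.13],[0,0,0,0.13],[0,0,0,0.1],[0,0,0,0]]

```text
time_s: 9.05
tool_pos: [655.3, -33.5, 150.4]
eef_rot: [0.667, 0.255, 0.66, -0.234]
contact_force: [-0.3, -1.1, -0.0]
width: 12.7
```

```bash
python3 fit.py w8 89; python3 - <<'E'
from h import *
im=optics.camera("scene"); cv2.imwrite("pics/s1.png",im); a=cv2.resize(im[220:310,290:400],None,fx=5,fy=5)
w=cv2.imread("pics/w8.png"); out=np.zeros((480,1100,3),np.uint8); out[:450,:550]=a; out[:400,560:1093]=cv2.resize(w,(533,400)); cv2.imwrite("pics/c1.png",cv2.resize(out,(800,349)))
E
```

```text
9.05 [655.3 -33.5 150.4] after [655.3 -33.5 150.4] yaw 0.866 F [-0.3 -1.1 -0. ] w 12.7
plate (320, [654.7, -30.3], [66.1, 65.8], 13.0)
89.0 strip (325, [660.5, -35.9], [4.7, 9.5], 49.8)
  org [324. 284.] [654.9 -30.3  61.4]
```

View pics/c1.png

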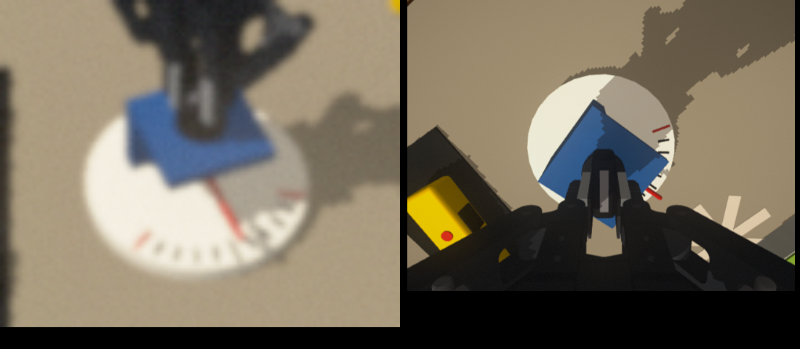

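```bash
cat > ptr.py <<'E'
import sys
from h import *
# pointer angle about the mouth relative to gauge x
def ptr(im,m,c=(654.8,-29.9),gy=0.227):
    h=cv2.cvtColor(im,cv2.COLOR_BGR2HSV); mk=(((h[...,0]<6)|(h[...,0]>174))&(h[...,1]>150)&(h[...,2]>70)).astype(np.uint8)
    n,l,st,_=cv2.connectedComponentsWithStats(mk)
    for k in range(1,n):
        if st[k,4]<15: continue
        ys,xs=np.nonzero(l==k)
        for z in (10,35,45):
            P=np.array([ray("wrist",x,y,z,m)[:2] for x,y in zip(xs,ys)])-c; r=np.hypot(*P.T)
            if r.max()>110: continue
            d=P[r.argmax()]; q=P-P.mean(0); v=np.linalg.svd(q)[2][0]; v*=np.sign(v@d)
            wr=lambda a:(a-gy+np.pi)%(2*np.pi)-np.pi
            print(st[k,4],(int(xs.mean()),int(ys.mean())),"z",z,"r",r.min().round(),r.max().round(),"tip ang",round(wr(np.arctan2(d[1],d[0])),2),"line",round(wr(np.arctan2(v[1],v[0])),2))
if __name__=="__main__":
    m=optics.camera_model("wrist"); s,R=pose(); im=optics.camera("wrist") if len(sys.argv)<3 else cv2.imread(f"pics/{sys.argv[1]}.png"); cv2.imwrite(f"pics/{sys.argv[1]}.png",im); print("yaw",yaw(R)); ptr(im,m)
E
python3 ptr.py w8 old
```

```text
yaw 0.8607848195303052
80 (418, 212) z 10 r 48.0 63.0 tip ang 1.0 line 0.99
80 (418, 212) z 35 r 45.0 58.0 tip ang 1.13 line 0.99
80 (418, 212) z 45 r 44.0 57.0 tip ang 1.18 line 0.99
195 (407, 319) z 10 r 57.0 75.0 tip ang -0.09 line -0.0
195 (407, 319) z 35 r 45.0 61.0 tip ang 0.02 line -0.0
195 (407, 319) z 45 r 40.0 55.0 tip ang 0.07 line -0.0
```

Screw_a turned 0.64 rad and the pointer stayed at 0.00. I'll finish the eighth turn and check again.

send_rows:
  rows:
    - [[0,0,0,0.14],[0,0,0,0.02],[0,0,0,0]]

```text
time_s: 9.55
tool_pos: [655.2, -33.4, 150.4]
eef_rot: [0.683, 0.204, 0.677, -0.183]
contact_force: [0.2, -0.4, -1.0]
width: 12.8
```

```bash
python3 ptr.py w9|grep -v "z 10"; python3 look.py
python3 - <<'E'
from h import *
for c in("scene","side"):
    optics.camera(c); m=optics.camera_model(c)
    for n,z in dict(keep_tray=0,label=90,reject_tray=0,scanner=3).items(): print(c,n,[(round(d["p"],2),ray(c,d["location"][0]*640,d["location"][1]*480,z,m)[:2].round(0).tolist()) for d in optics.landmark_of(c,n)[:2]])
    d=optics.cut_out(c,"keep_tray")[:1]
E
```

```text
yaw 1.0171648507984745
80 (422, 227) z 35 r 44.0 57.0 tip ang 1.13 line 1.0
80 (422, 227) z 45 r 43.0 55.0 tip ang 1.19 line 1.0
154 (398, 332) z 35 r 46.0 61.0 tip ang 0.01 line -0.01
154 (398, 332) z 45 r 41.0 55.0 tip ang 0.05 line -0.01
9.6 [655.2 -33.4 150.4] yaw 1.017 w 13.0 F [-0.1  0.3 -0.9] [-0.01  0.02  0.02] j6 -1.19
scene keep_tray [(0.69, [535.0, 265.0])]
scene label []
scene reject_tray [(0.79, [483.0, -323.0])]
scene scanner [(0.77, [633.0, -181.0])]
side keep_tray [(0.59, [537.0, 270.0]), (0.36, [746.0, 165.0])]
side label [(0.73, [631.0, 273.0]), (0.39, [627.0, 18.0])]
side reject_tray [(0.8, [471.0, -323.0])]
side scanner [(0.65, [640.0, -180.0])]
```

Screw_a is good: turned 0.80 rad with the pointer at 0. It goes in the green tray.

send_rows:
  rows:
    - [[0,0,2,0],[0,0,4,0],[-1,2.0,1,-0.14],[-3,5,0,-0.14],[-3,5,0,-0.14],[-3,5,0,-0.14],[-2.5,5,0,-0.14],[-1.5,4,0,-0.14]]

```text
time_s: 11.0
tool_pos: [534.7, 189.2, 222.4]
eef_rot: [0.554, 0.458, 0.538, -0.44]
contact_force: [-0.0, 0.6, 0.1]
width: 13.0
```

```bash
python3 look.py w10 keep_tray=0; python3 - <<'E'
from h import *
import sys
m=optics.camera_model("wrist")
r=optics.cut_out("wrist","keep_tray")[0]["region"]; ys,xs=np.nonzero(r)
P=np.array([ray("wrist",x,y,45,m)[:2] for x,y in zip(xs,ys)]).astype(np.float32); print(cv2.minAreaRect(P))
E
```

```text
11.0 [534.7 189.2 222.4] yaw 0.195 w 13.0 F [-0.   0.6  0.1] [-0.03  0.    0.06] j6 0.04
keep_tray 0.79 [327. 104.] [528.6 270.2   0. ]
((568.8679809570312, 272.5807189941406), (250.4037322998047, 140.13668823242188), 0.06571947783231735)
```

View pics/w10.png

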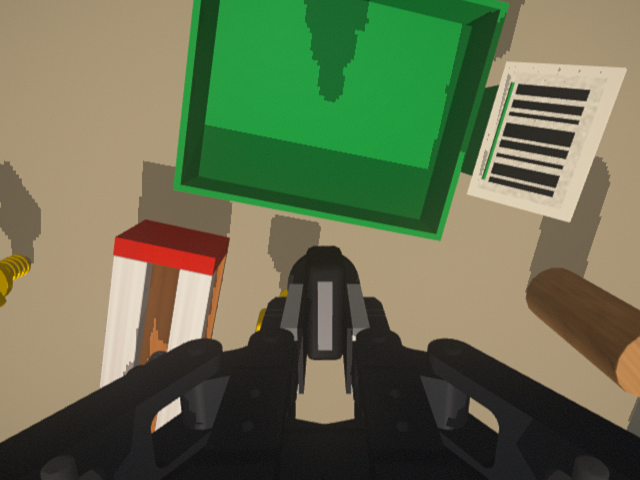

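The green tray fills the upper half of the view, square to the world, with its label at (545,140). The screw is still held.

send_rows:
  rows:
    - [[-1.5,2.5,0,-0.1],[-1.5,3,0,-0.1],[-0.3,2,-2,0],[0,0,-3,0],[0,0,-3,0],[0,0,-0.5,0],[0,0,0,0]]

```text
time_s: 11.85
tool_pos: [505.4, 264.0, 136.8]
eef_rot: [0.511, 0.51, 0.49, -0.489]
contact_force: [0.6, -0.1, 0.1]
width: 12.6
```

```bash
python3 look.py
```

```text
11.85 [505.4 264.  136.8] yaw 0.001 w 12.6 F [ 0.6 -0.1  0.1] [ 0.02  0.03 -0.02] j6 0.4
```

send_rows:
  rows:
    - [[0,0,0,0],[0,0,0,0],[0,0,0,0],[0,0,3,0],[0,0,4,0],[0,0,2,0]]
  gripper: -0.2

```text
time_s: 12.45
tool_pos: [506.6, 262.6, 232.4]
eef_rot: [0.511, 0.51, 0.49, -0.489]
contact_force: [0.3, -0.4, 0.5]
width: 51.2
```

send_rows:
  rows:
    - [[-1,-3.5,0,0],[-1.5,-4.5,0,0],[-1.5,-4.5,0,-0.03],[-1.2,-4.5,0,0],[-0.5,-2,0,0],[0,0,-2,0],[0,0,0,0]]

```text
time_s: 13.15
tool_pos: [450.0, 67.3, 222.4]
eef_rot: [0.507, 0.523, 0.478, -0.49]
contact_force: [0.7, -0.5, 0.5]
width: 51.4
```

```bash
cat > st.py <<'E'
from h import *
import sys
# wing strips: lx,ly approx expected -> rect at z=78
m=optics.camera_model("wrist"); s,R=pose(); im=optics.camera("wrist"); cv2.imwrite(f"pics/{sys.argv[1]}.png",im)
print(s["time_s"],s["tool_pos"].round(1),"yaw",yaw(R).round(3),"w",round(s["width"],1))
b,g,r=[im[...,i].astype(int) for i in range(3)]
u,v=proj("wrist",(float(sys.argv[2]),float(sys.argv[3]),78),m); k=np.zeros(b.shape,bool); k[max(0,int(v)-70):int(v)+70,max(0,int(u)-35):int(u)+35]=1
n,l,st,_=cv2.connectedComponentsWithStats(((abs(r-b)<30)&(r>80)&(r<140)&k).astype(np.uint8))
for i in range(1,n):
    if st[i,4]<120: continue
    ys,xs=np.nonzero(l==i); P=np.array([ray("wrist",x,y,78,m)[:2] for x,y in zip(xs,ys)]).astype(np.float32); print((int(xs.mean()),int(ys.mean())),[np.round(q,1).tolist() for q in cv2.minAreaRect(P)])
for d in optics.landmark_of("wrist","screw_a")[:4]:
    p=np.array(d["location"])*[640,480]; print(round(d["p"],2),ray("wrist",*p,48,m).round(1))
E
python3 st.py w11 441 62.5
```

```text
13.15 [450.   67.3 222.4] yaw -0.029 w 51.4
(291, 257) [[440.7, 64.3], [25.7, 4.9], 88.4]
0.95 [335.5 117.5  48. ]
0.79 [439.5  64.8  48. ]
0.58 [523.5 123.   48. ]
```

send_rows:
  rows:
    - [[-0.9,-0.3,-2,0],[0,0,-3,0],[0,0,-3,0],[0,0,-1,0],[0,0,0,0]]

```text
time_s: 13.75
tool_pos: [446.2, 67.9, 135.9]
eef_rot: [0.512, 0.525, 0.476, -0.485]
contact_force: [0.6, -0.3, 0.6]
width: 51.4
```

```bash
python3 st.py w12 441 64.5
```

```text
13.75 [446.2  67.9 135.9] yaw -0.022 w 51.4
(266, 275) [[431.4, 86.7], [8.8, 3.0], 81.9]
(296, 335) [[440.7, 64.1], [26.2, 5.1], 88.4]
0.94 [338.8 117.7  48. ]
0.73 [520.2 123.6  48. ]
0.65 [440.6  65.6  48. ]
```

send_rows:
  rows:
    - [[-0.5,-0.3,-0.2,0],[0,0,0,0]]

```text
time_s: 14.05
tool_pos: [442.2, 65.0, 136.6]
eef_rot: [0.513, 0.526, 0.475, -0.484]
contact_force: [-0.9, 0.1, 0.1]
width: 51.5
```

send_rows:
  rows:
    - [[-0.1,0,-0.1,0],[0,0,0,0],[0,0,0,0],[0,0,0,0]]
  gripper: 1

```text
time_s: 14.45
tool_pos: [440.3, 65.0, 136.7]
eef_rot: [0.513, 0.526, 0.475, -0.484]
contact_force: [1.2, 0.3, -1.0]
width: 13.0
```

```bash
python3 look.py
```

```text
14.45 [440.3  65.  136.7] yaw -0.022 w 13.0 F [ 1.2  0.3 -1. ] [ 0.05  0.02 -0.04] j6 0.03
```

```bash
sed -i 's/^m=optics/print("tilt",R[:2,0].round(3))\nm=optics/' look.py fit.py; sed -i 's/^m=optics.*T=s\["tool_pos"\]; im/s,R=pose(); T=s["tool_pos"]; print("tilt",R[:2,0].round(3)); m=optics.camera_model("wrist"); im/; 0,/^print("tilt",R\[:2,0\].round(3))$/{//d}' fit.py; head -6 fit.py; python3 look.py
```

```text
import sys
from h import *
# usage: fit.py name off1 off2 ; off = TCP z - screw origin z
s,R=pose(); T=s["tool_pos"]; print("tilt",R[:2,0].round(3)); m=optics.camera_model("wrist"); im=optics.camera("wrist"); s2,_=pose()
cv2.imwrite(f"pics/{sys.argv[1]}.png",im)
print(s["time_s"],T.round(1),"after",s2["tool_pos"].round(1),"yaw",yaw(R).round(3),"F",s["contact_force"].round(1),"w",round(s["width"],1))
14.45 [440.3  65.  136.7] yaw -0.022 w 13.0 F [ 1.2  0.3 -1. ] [ 0.05  0.02 -0.04] j6 0.03
tilt [0.08  0.003]
```

send_rows:
  rows:
    - [[0,0,2,0],[0,0,3,0],[0.5,0,2.5,0],[4,-2,0,0.08],[4.2,-2,0,0.08],[4.2,-2,0,0.08],[4,-2,0,0],[2,-1,0,0]]

```text
time_s: 15.25
tool_pos: [633.0, -27.7, 216.4]
eef_rot: [0.57, 0.461, 0.537, -0.416]
contact_force: [-0.6, 0.3, 0.2]
width: 13.2
```

```bash
python3 fit.py w13 88.7; python3 look.py
```

```text
tilt [0.076 0.021]
15.25 [633.  -27.7 216.4] after [635.  -28.8 216.4] yaw 0.231 F [-0.6  0.3  0.2] w 13.2
plate (343, [654.7, -29.8], [65.6, 65.4], 12.9)
mouth 0.82 [653.4 -29.9  60. ]
88.7 strip (325, [638.0, -27.5], [4.7, 26.1], 13.0)
  org [318. 292.] [637.4 -27.3 127.7]
15.4 [630.8 -26.6 215.8] yaw 0.231 w 13.4 F [-0.9 -0.1 -1. ] [-0.02  0.03  0.01] j6 -0.4
tilt [0.074 0.022]
```

send_rows:
  rows:
    - [[0.9,0,4,0],[0.9,-0.2,-4,0],[0,0,4,0],[0,0,-4,0],[0,0,4,0],[0,0,-4,0],[0,0,0,0]]

```text
time_s: 16.1
tool_pos: [644.3, -24.8, 209.6]
eef_rot: [0.56, 0.455, 0.549, -0.422]
contact_force: [-0.9, 0.7, -1.3]
width: 13.1
```

```bash
python3 look.py
```

```text
16.1 [644.3 -24.8 209.6] yaw 0.232 w 13.1 F [-0.9  0.7 -1.3] [-0.01  0.05 -0.02] j6 -0.39
tilt [0.042 0.027]
```

send_rows:
  rows:
    - [[0,0,0,-0.15],[0,0,0,-0.15],[0,0,0,-0.15],[0,0,0,-0.15],[0,0,0,-0.15],[0,0,0,-0.15],[0,0,0,-0.15],[0,0,0,-0.15]]

```text
time_s: 16.9
tool_pos: [641.2, -21.1, 221.2]
eef_rot: [0.224, 0.688, 0.192, -0.663]
contact_force: [-0.3, -0.4, -0.6]
width: 12.9
```

```bash
python3 look.py
```

```text
16.9 [641.2 -21.1 221.2] yaw -0.974 w 12.9 F [-0.3 -0.4 -0.6] [0.06 0.06 0.01] j6 0.87
tilt [ 0.047 -0.032]
```

send_rows:
  rows:
    - [[0.3,0,4,0.15],[0.3,0,-4,0.15],[0.3,-0.3,4,0.15],[0.3,0,-4,0.15],[0.2,0,4,0.15],[0,-0.3,-4,0.15],[0,0,4,0.15],[0,0,-4,0.15]]

```text
time_s: 17.7
tool_pos: [655.8, -23.3, 226.7]
eef_rot: [0.553, 0.462, 0.544, -0.43]
contact_force: [3.1, -1.2, -1.1]
width: 13.0
```

```bash
python3 fit.py w14 88.5; python3 look.py
```

```text
tilt [0.037 0.027]
17.7 [655.8 -23.3 226.7] after [650.1 -22.7 214.2] yaw 0.205 F [ 3.1 -1.2 -1.1] w 13.0
plate (304, [654.5, -29.8], [65.1, 65.3], 13.0)
mouth 0.75 [655.1 -31.3  60. ]
88.5 strip (325, [658.4, -22.6], [4.7, 25.7], 11.5)
  org [319. 289.] [656.8 -21.2 138.2]
17.85 [649.9 -22.7 217. ] yaw 0.197 w 13.0 F [-0.3 -0.4 -0.2] [ 0.03  0.01 -0.  ] j6 -0.35
tilt [0.019 0.029]
```

send_rows:
  rows:
    - [[0.3,-0.8,-1.5,0.03],[0,0,-1.5,0],[0,0,0,0],[0,0,0,0]]

```text
time_s: 18.25
tool_pos: [654.1, -29.7, 193.3]
eef_rot: [0.552, 0.457, 0.55, -0.43]
contact_force: [0.5, 0.3, 0.1]
width: 13.3
```

```bash
python3 fit.py w15 88.5
```

```text
tilt [0.026 0.028]
18.25 [654.1 -29.7 193.3] after [654.1 -29.6 193.3] yaw 0.215 F [0.5 0.3 0.1] w 13.3
plate (314, [654.8, -30.0], [65.6, 65.7], 13.0)
mouth 0.96 [654.3 -30.9  60. ]
88.5 strip (325, [656.1, -28.9], [4.7, 25.7], 12.1)
  org [319. 285.] [653.6 -25.7 104.8]
```

```bash
python3 - <<'E'
import cv2
im=cv2.imread("pics/w15.png")[180:400,220:440]; cv2.imwrite("pics/c2.png",cv2.resize(im,None,fx=2.7,fy=2.7))
E
```

```text
(no output)
```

View pics/c2.png

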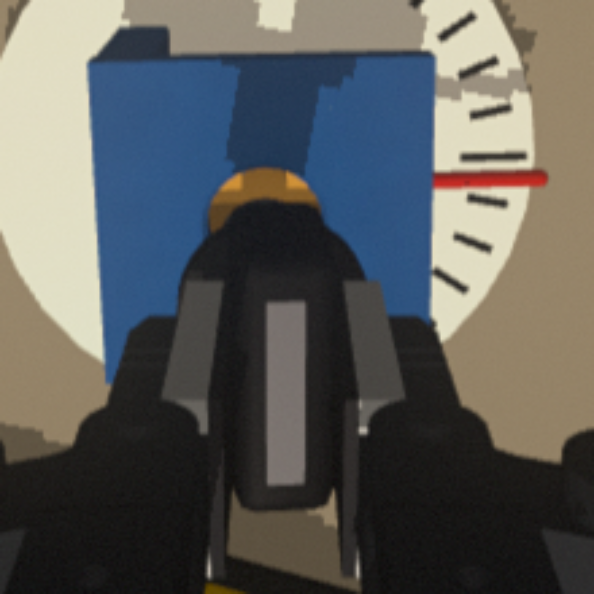

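The hole is clear and the screw leans slightly in the jaws. The collar centre is about 1.6 mm left of the wing, and the tip needs about 2 mm toward -y.

send_rows:
  rows:
    - [[0.03,-0.18,0,0],[0,0,-0.8,0],[0,0,-0.8,0],[0,0,0,0]]

```text
time_s: 18.8
tool_pos: [654.6, -31.5, 176.8]
eef_rot: [0.552, 0.457, 0.55, -0.429]
contact_force: [0.0, -0.9, -1.6]
width: 13.3
```

```bash
python3 fit.py w16 88.5
```

```text
tilt [0.027 0.028]
18.8 [654.6 -31.5 176.8] after [654.8 -31.5 177.2] yaw 0.215 F [ 0.  -0.9 -1.6] w 13.3
plate (313, [654.7, -29.7], [65.6, 65.0], 13.0)
88.5 strip (325, [656.7, -30.8], [4.7, 25.7], 12.1)
  org [319. 294.] [654.9 -31.3  88.3]
```

send_rows:
  rows:
    - [[0,0,-0.7,0],[0,0,-0.7,0],[0,0,-0.7,0],[0,0,-0.3,0],[0,0,0,0]]

```text
time_s: 19.45
tool_pos: [655.1, -31.5, 151.7]
eef_rot: [0.553, 0.457, 0.549, -0.429]
contact_force: [-0.6, 0.1, -0.2]
width: 13.3
```

```bash
python3 fit.py w17 88.5
```

```text
tilt [0.029 0.028]
19.45 [655.1 -31.5 151.7] after [655.1 -31.6 151.9] yaw 0.215 F [-0.6  0.1 -0.2] w 13.3
plate (309, [654.0, -26.8], [65.7, 58.9], 12.9)
88.5 strip (325, [657.2, -30.8], [4.7, 25.7], 12.1)
  org [318. 293.] [655.2 -31.1  63.2]
```

send_rows:
  rows:
    - [[-0.05,0.05,-0.2,0],[0,0,-0.12,0],[0,0,0,0]]

```text
time_s: 19.9
tool_pos: [655.2, -31.1, 149.8]
eef_rot: [0.553, 0.458, 0.548, -0.429]
contact_force: [-0.7, 0.7, -0.7]
width: 12.8
```

send_rows:
  rows:
    - [[0,0,-0.1,0],[0,0,-0.06,0],[0,0,0,0]]

```text
time_s: 20.2
tool_pos: [655.3, -31.0, 149.1]
eef_rot: [0.553, 0.458, 0.548, -0.428]
contact_force: [-0.5, 0.8, -0.0]
width: 13.5
```

send_rows:
  rows:
    - [[0,0,-0.12,0],[0,0,-0.12,0]]

```text
time_s: 20.4
tool_pos: [655.5, -30.8, 148.5]
eef_rot: [0.554, 0.458, 0.548, -0.428]
contact_force: [-10.5, 0.3, 27.0]
width: 13.2
```

send_rows:
  rows:
    - [[0,0,-0.1,0],[0,0,-0.05,0]]

```text
time_s: 20.6
tool_pos: [655.4, -30.9, 148.7]
eef_rot: [0.554, 0.458, 0.548, -0.428]
contact_force: [-1.8, -0.2, 3.7]
width: 12.6
```

```bash
python3 ptr.py w18|grep -v "z 10"
```

```text
yaw 0.2160067564926558
93 (371, 168) z 35 r 49.0 62.0 tip ang 1.06 line 1.0
93 (371, 168) z 45 r 49.0 62.0 tip ang 1.09 line 1.0
321 (417, 267) z 35 r 38.0 62.0 tip ang -0.0 line -0.0
321 (417, 267) z 45 r 36.0 59.0 tip ang 0.07 line -0.0
```

Seated, with 27 N felt at z 148.6. Now the turn, in two stages with a pointer check.

send_rows:
  rows:
    - [[0,0,0,0.13],[0,0,0,0.13],[0,0,0,0.13],[0,0,0,0.08],[0,0,0,0]]

```text
time_s: 21.15
tool_pos: [654.7, -32.1, 148.8]
eef_rot: [0.641, 0.312, 0.642, -0.282]
contact_force: [-1.7, -0.3, 1.9]
width: 13.0
```

```bash
python3 ptr.py w19|grep -v "z 10"; python3 look.py
```

```text
yaw 0.7038016235961438
84 (409, 204) z 35 r 46.0 60.0 tip ang 1.11 line 1.0
84 (409, 204) z 45 r 46.0 58.0 tip ang 1.16 line 1.0
209 (424, 290) z 35 r 45.0 61.0 tip ang 0.25 line 0.24
209 (424, 290) z 45 r 42.0 57.0 tip ang 0.31 line 0.24
21.2 [654.7 -32.  148.8] yaw 0.701 w 12.9 F [-1.  -1.8  2.2] [-0.38  0.31 -0.02] j6 -0.88
tilt [0.017 0.038]
```

send_rows:
  rows:
    - [[0,0,0,0.13],[0,0,0,0.13],[0,0,0,0.02],[0,0,0,0]]

```text
time_s: 21.6
tool_pos: [654.7, -32.7, 148.8]
eef_rot: [0.674, 0.221, 0.678, -0.193]
contact_force: [-2.0, -1.0, 1.8]
width: 12.8
```

```bash
python3 ptr.py w20|grep -v "z 10"; python3 look.py
```

```text
yaw 0.9763854685455016
78 (420, 229) z 35 r 44.0 58.0 tip ang 1.13 line 0.99
78 (420, 229) z 45 r 43.0 56.0 tip ang 1.19 line 0.99
143 (426, 304) z 35 r 50.0 61.0 tip ang 0.41 line 0.43
143 (426, 304) z 45 r 46.0 57.0 tip ang 0.47 line 0.43
21.65 [654.7 -32.7 148.7] yaw 0.976 w 13.2 F [-0.7 -2.3  2.5] [-0.38  0.16 -0.  ] j6 -1.16
tilt [0.006 0.04 ]
```

send_rows:
  rows:
    - [[0,0,0,-0.13],[0,0,0,-0.13],[0,0,0,-0.13],[0,0,0,-0.13],[0,0,0,-0.13],[0,0,0,-0.11],[0,0,0,0]]

```text
time_s: 22.35
tool_pos: [654.9, -31.0, 148.8]
eef_rot: [0.542, 0.473, 0.535, -0.444]
contact_force: [-0.7, -1.6, 2.2]
width: 13.0
```

```bash
python3 ptr.py w21|grep -v "z 10"; python3 look.py
```

```text
yaw 0.15917510010765867
92 (366, 165) z 35 r 49.0 62.0 tip ang 1.06 line 1.0
92 (366, 165) z 45 r 49.0 62.0 tip ang 1.09 line 1.0
334 (418, 263) z 35 r 38.0 62.0 tip ang -0.02 line -0.02
334 (418, 263) z 45 r 36.0 59.0 tip ang 0.06 line -0.02
22.4 [654.9 -31.  148.8] yaw 0.164 w 12.8 F [-0.8 -0.9  0.8] [-0.14  0.22 -0.  ] j6 -0.33
tilt [0.035 0.026]
```

Screw_b binds: the pointer was at 0.43 for a 0.76 turn and is now back at rest. It goes in the red tray.

send_rows:
  rows:
    - [[0,0,2,0],[0,0,4,0],[-0.5,-1,2,0],[-2.5,-4.2,0,0],[-2.8,-4.4,0,0],[-2.8,-4.4,0,0],[-2.8,-4.4,0,-0.1],[-2.5,-4.2,0,0]]

```text
time_s: 23.2
tool_pos: [517.2, -252.0, 231.2]
eef_rot: [0.526, 0.494, 0.516, -0.462]
contact_force: [1.6, -0.6, -0.2]
width: 12.9
```

send_rows:
  rows:
    - [[-2,-3.2,0,-0.05],[0,0,0,0]]

```text
time_s: 23.4
tool_pos: [493.7, -289.4, 231.3]
eef_rot: [0.514, 0.507, 0.503, -0.475]
contact_force: [1.1, 2.1, 0.3]
width: 12.7
```

```bash
cat > tray.py <<'E'
import sys
from h import *
n,nm=sys.argv[1:3]
s,R=pose(); m=optics.camera_model("wrist"); im=optics.camera("wrist"); cv2.imwrite(f"pics/{nm}.png",im)
print(s["time_s"],s["tool_pos"].round(1),"yaw",yaw(R).round(3),"tilt",R[:2,0].round(3),"w",round(s["width"],1),"j6",s["joint_positions"][5].round(2))
for d in optics.cut_out("wrist",n)[:1]:
    ys,xs=np.nonzero(d["region"]); P=np.array([ray("wrist",x,y,45,m)[:2] for x,y in zip(xs,ys)]).astype(np.float32)
    print(round(d["p"],2),[np.round(q,1).tolist() for q in cv2.minAreaRect(P)],xs.min(),xs.max(),ys.min(),ys.max())
for d in optics.landmark_of("wrist",n)[:1]: print("org",ray("wrist",d["location"][0]*640,d["location"][1]*480,0,m).round(1))
E
python3 tray.py reject_tray w22
```

```text
23.4 [ 493.7 -289.4  231.3] yaw 0.034 tilt [0.042 0.021] w 12.7 j6 -0.71
0.94 [[464.0, -316.1], [119.1, 141.3], 88.5] 158 378 181 351
org [ 460.9 -323.2    0. ]
```

View pics/w22.png

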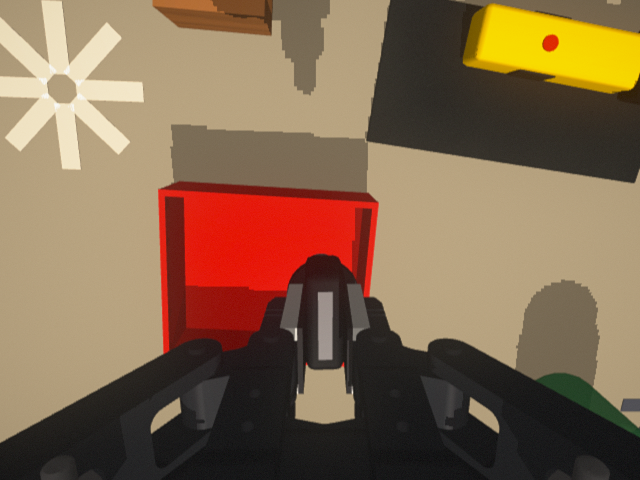

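The red tray is centred at about (464,-316), and the screw is still held.

send_rows:
  rows:
    - [[-2.2,-1.3,0,0],[-2,-1.2,-2,0],[0,0,-3,0],[0,0,-3,0],[0,0,-1.5,0],[0,0,0,0]]

```text
time_s: 24.15
tool_pos: [458.3, -304.9, 134.2]
eef_rot: [0.52, 0.502, 0.507, -0.469]
contact_force: [0.5, -0.2, -1.2]
width: 13.3
```

```bash
python3 look.py
```

```text
24.15 [ 458.3 -304.9  134.2] yaw 0.056 w 13.3 F [ 0.5 -0.2 -1.2] [-0.01 -0.01 -0.  ] j6 -0.82
tilt [0.046 0.022]
```

send_rows:
  rows:
    - [[0,0,0,0],[0,0,0,0],[0,0,0,0],[0,0,3,0],[0,0,4,0],[0,0,3,0]]
  gripper: -0.2

```text
time_s: 24.75
tool_pos: [459.6, -302.3, 237.7]
eef_rot: [0.521, 0.501, 0.509, -0.467]
contact_force: [0.0, -0.7, 0.3]
width: 51.1
```

send_rows:
  rows:
    - [[-0.5,3.5,4,0],[-0.5,3.5,-4,0],[-0.5,3.5,4,0],[-0.5,3.5,-4,0],[-0.4,2.5,4,0],[0,1,-4,0],[0,0,4,0],[0,0,-4,0]]

```text
time_s: 25.55
tool_pos: [440.3, -139.3, 242.3]
eef_rot: [0.524, 0.501, 0.506, -0.466]
contact_force: [3.4, -1.4, -1.6]
width: 51.0
```

send_rows:
  rows:
    - [[0,0,4,0],[0,0,-4,0],[0,0,4,0],[0,0,-4,0],[0,0,0,0],[0,0,0,0]]

```text
time_s: 26.15
tool_pos: [439.8, -138.2, 237.2]
eef_rot: [0.516, 0.499, 0.515, -0.468]
contact_force: [0.7, -0.7, 0.5]
width: 51.2
```

```bash
python3 st.py w23 432 -118.9; python3 look.py
```

```text
26.15 [ 439.8 -138.2  237.2] yaw 0.064 w 51.2
(307, 212) [[433.4, -116.6], [4.7, 25.9], 3.2]
0.83 [ 433.7 -117.    48. ]
26.25 [ 439.5 -138.1  237. ] yaw 0.064 w 51.4 F [ 0.5 -0.5  0.1] [-0.01  0.03 -0.04] j6 -0.55
tilt [0.03 0.03]
```

send_rows:
  rows:
    - [[-0.4,1.1,-1.5,-0.01],[-0.2,1.0,-2.5,0],[0,0,-2.5,0],[0,0,-2.5,0],[0,0,-1,0],[0,0,0,0]]

```text
time_s: 26.85
tool_pos: [437.0, -117.9, 141.7]
eef_rot: [0.519, 0.503, 0.507, -0.469]
contact_force: [-0.2, 0.1, 0.3]
width: 50.9
```

```bash
python3 st.py w24 433.4 -116.7; python3 look.py
```

```text
26.85 [ 437.  -117.9  141.7] yaw 0.054 w 50.9
(278, 261) [[422.6, -95.8], [10.5, 3.4], 56.9]
(307, 316) [[433.4, -116.8], [5.1, 26.4], 2.7]
0.59 [ 432.9 -117.7   48. ]
0.48 [ 594.6 -158.6   48. ]
26.95 [ 437.4 -118.1  142.6] yaw 0.054 w 51.1 F [-0.   0.5 -0.8] [-0.08  0.07 -0.  ] j6 -0.52
tilt [0.046 0.022]
```

send_rows:
  rows:
    - [[-0.4,0.1,-0.6,0],[-0.1,0,-0.2,0],[0,0,0,0]]

```text
time_s: 27.25
tool_pos: [433.0, -117.6, 136.5]
eef_rot: [0.521, 0.504, 0.505, -0.469]
contact_force: [-0.8, 0.6, -0.7]
width: 51.2
```

send_rows:
  rows:
    - [[0,0,0,0],[0,0,0,0],[0,0,0,0],[0,0,0,0]]
  gripper: 1

```text
time_s: 27.65
tool_pos: [433.1, -117.7, 137.2]
eef_rot: [0.521, 0.504, 0.505, -0.468]
contact_force: [-0.7, -1.0, 3.4]
width: 12.7
```

```bash
python3 look.py
```

```text
27.65 [ 433.1 -117.7  137.2] yaw 0.054 w 12.7 F [-0.7 -1.   3.4] [-0.05  0.3  -0.02] j6 -0.53
tilt [0.051 0.02 ]
```

send_rows:
  rows:
    - [[0,0,2,0],[0,0,3.5,0],[0.5,0,2.5,0],[4,1.5,0,0.08],[4.4,1.7,0,0.08],[4.4,1.7,0,0],[4.2,1.7,0,0],[2.5,1,0,0]]

```text
time_s: 28.45
tool_pos: [636.4, -38.7, 221.2]
eef_rot: [0.557, 0.46, 0.545, -0.425]
contact_force: [-0.4, -0.5, -0.1]
width: 12.9
```

send_rows:
  rows:
    - [[0.4,0.4,3,0],[0.4,0.3,-4,0],[0,0,4,0],[0,0,-4,0],[0,0,4,0],[0,0,-4,0],[0,0,-1,0],[0,0,0,0]]

```text
time_s: 29.25
tool_pos: [650.7, -28.7, 194.5]
eef_rot: [0.551, 0.456, 0.552, -0.428]
contact_force: [-0.1, -0.3, -0.2]
width: 12.8
```

```bash
python3 fit.py w25 89; python3 look.py
```

```text
tilt [0.023 0.032]
29.25 [650.7 -28.7 194.5] after [650.3 -28.6 194.7] yaw 0.22 F [-0.1 -0.3 -0.2] w 12.8
plate (323, [653.7, -26.0], [65.6, 57.6], 13.2)
mouth 0.89 [655.2 -30.1  60. ]
89.0 strip (324, [652.1, -26.9], [4.8, 25.7], 12.3)
  org [325. 291.] [653.1 -26.4 105.5]
29.4 [650.9 -28.7 196. ] yaw 0.22 w 12.4 F [-0.   0.5 -0. ] [-0.01  0.03 -0.04] j6 -0.39
tilt [0.025 0.032]
```

send_rows:
  rows:
    - [[0.17,-0.45,0,0],[0,0,0,0],[0,0,0,0]]

```text
time_s: 29.7
tool_pos: [653.6, -33.8, 199.1]
eef_rot: [0.553, 0.457, 0.551, -0.427]
contact_force: [-0.2, 0.6, -0.2]
width: 12.7
```

```bash
python3 fit.py w26 89
```

```text
tilt [0.029 0.031]
29.7 [653.6 -33.8 199.1] after [653.7 -33.9 199.1] yaw 0.22 F [-0.2  0.6 -0.2] w 12.7
plate (316, [654.8, -29.9], [65.7, 65.5], 13.0)
mouth 0.8 [654.8 -30.8  60. ]
89.0 strip (324, [655.3, -32.1], [4.8, 25.7], 12.3)
  org [322. 290.] [655.2 -31.6 110.1]
```

send_rows:
  rows:
    - [[-0.13,0.05,-0.5,0],[0,0,-0.8,0],[0,0,-0.8,0],[0,0,-0.6,0],[0,0,0,0]]

```text
time_s: 30.35
tool_pos: [651.4, -32.9, 168.4]
eef_rot: [0.552, 0.457, 0.551, -0.427]
contact_force: [-0.2, -0.3, -1.1]
width: 13.0
```

```bash
python3 fit.py w27 89
```

```text
tilt [0.027 0.032]
30.35 [651.4 -32.9 168.4] after [651.5 -32.9 168.8] yaw 0.22 F [-0.2 -0.3 -1.1] w 13.0
plate (325, [654.3, -28.4], [65.7, 62.0], 12.8)
89.0 strip (324, [653.0, -31.1], [4.8, 25.7], 12.3)
  org [321. 290.] [652.4 -30.6  79.4]
```

send_rows:
  rows:
    - [[0.15,0,-0.3,0],[0,0,-0.6,0],[0,0,-0.5,0],[0,0,-0.3,0],[0,0,0,0]]

```text
time_s: 31.0
tool_pos: [654.0, -33.0, 151.9]
eef_rot: [0.553, 0.457, 0.55, -0.426]
contact_force: [0.5, -0.6, -0.4]
width: 13.1
```

```bash
python3 fit.py w28 89
```

```text
tilt [0.03  0.031]
31.0 [654.  -33.  151.9] after [654.1 -33.1 152.1] yaw 0.22 F [ 0.5 -0.6 -0.4] w 13.1
plate (314, [653.9, -26.9], [65.5, 59.1], 13.0)
89.0 strip (324, [655.8, -31.3], [4.8, 25.7], 12.3)
  org [321. 291.] [655.3 -31.2  62.9]
```

send_rows:
  rows:
    - [[-0.05,0.05,-0.2,0],[0,0,-0.2,0]]

```text
time_s: 31.35
tool_pos: [654.0, -32.5, 149.0]
eef_rot: [0.554, 0.458, 0.55, -0.426]
contact_force: [-4.7, 4.8, 25.0]
width: 12.8
```

send_rows:
  rows:
    - [[0,0,-0.12,0],[0,0,-0.1,0]]

```text
time_s: 31.55
tool_pos: [654.0, -32.4, 149.1]
eef_rot: [0.554, 0.458, 0.549, -0.426]
contact_force: [-7.4, 0.4, 16.1]
width: 13.0
```

Seated at z 149. Now the turn.

send_rows:
  rows:
    - [[0,0,0,0.13],[0,0,0,0.13],[0,0,0,0.13],[0,0,0,0.12],[0,0,0,0]]

```text
time_s: 32.05
tool_pos: [653.8, -32.7, 149.7]
eef_rot: [0.647, 0.298, 0.65, -0.266]
contact_force: [0.7, 0.0, -0.2]
width: 12.7
```

```bash
python3 ptr.py w29|grep -v "z 10"; python3 look.py
```

```text
yaw 0.7491401940476713
80 (412, 209) z 35 r 46.0 59.0 tip ang 1.12 line 0.99
80 (412, 209) z 45 r 45.0 58.0 tip ang 1.17 line 0.99
205 (421, 301) z 35 r 45.0 61.0 tip ang 0.2 line 0.18
205 (421, 301) z 45 r 41.0 57.0 tip ang 0.26 line 0.18
32.1 [653.8 -32.7 149.7] yaw 0.745 w 12.9 F [ 1.6 -1.2  0.1] [-0.12  0.01 -0.06] j6 -0.93
tilt [0.014 0.043]
```

send_rows:
  rows:
    - [[0,0,0,0.13],[0,0,0,0.13],[0,0,0,0]]

```text
time_s: 32.4
tool_pos: [654.2, -32.8, 149.7]
eef_rot: [0.675, 0.215, 0.681, -0.183]
contact_force: [0.1, -0.6, -0.4]
width: 12.8
```

```bash
python3 ptr.py w30|grep -v "z 10"; python3 look.py
```

```text
yaw 1.000171555028314
77 (419, 233) z 35 r 44.0 57.0 tip ang 1.14 line 1.0
77 (419, 233) z 45 r 43.0 55.0 tip ang 1.2 line 1.0
132 (426, 305) z 35 r 50.0 61.0 tip ang 0.43 line 0.44
132 (426, 305) z 45 r 46.0 57.0 tip ang 0.49 line 0.44
32.45 [654.2 -32.8 149.7] yaw 0.996 w 12.8 F [ 0.6 -1.5 -1.9] [-0.12 -0.12 -0.06] j6 -1.18
tilt [0.004 0.045]
```

The third screw also binds (0.44 at a 0.78 turn), so it goes in the red tray too.

send_rows:
  rows:
    - [[0,0,0,-0.13],[0,0,0,-0.13],[0,0,0,-0.13],[0,0,0,-0.13],[0,0,0,-0.13],[0,0,0,-0.13],[0,0,0,0]]

```text
time_s: 33.15
tool_pos: [653.0, -32.2, 149.3]
eef_rot: [0.537, 0.479, 0.531, -0.448]
contact_force: [0.3, -0.0, -0.2]
width: 13.0
```

send_rows:
  rows:
    - [[0,0,2,0],[0,0,4,0],[-0.5,-1,2,0],[-2.4,-4.2,0,0],[-2.6,-4.4,0,0],[-2.6,-4.4,0,0],[-2.6,-4.4,0,-0.1],[-2.4,-4.2,0,-0.1]]

```text
time_s: 33.95
tool_pos: [521.0, -255.8, 232.6]
eef_rot: [0.492, 0.529, 0.482, -0.497]
contact_force: [1.6, -1.0, -0.8]
width: 13.0
```

send_rows:
  rows:
    - [[-2,-3.2,0,0],[0,0,0,0],[0,0,0,0]]

```text
time_s: 34.25
tool_pos: [496.8, -293.9, 232.9]
eef_rot: [0.49, 0.531, 0.479, -0.499]
contact_force: [0.1, 1.0, -0.7]
width: 12.8
```

```bash
python3 tray.py reject_tray w31; python3 - <<'E'
from h import *
for d in optics.landmark_of("wrist","screw_a")[:4]: 
    p=np.array(d["location"])*[640,480]; print(round(d["p"],2),p.round(),ray("wrist",*p,15).round())
E
```

```text
34.25 [ 496.8 -293.9  232.9] yaw -0.062 tilt [0.043 0.02 ] w 12.8 j6 -0.62
0.68 [[462.2, -306.5], [46.0, 29.1], 85.0] 240 284 225 291
org [ 464.2 -323.     0. ]
0.84 [263. 248.] [ 461. -306.   15.]
0.56 [322. 289.] [ 502. -342.   15.]
```

View pics/w31.png

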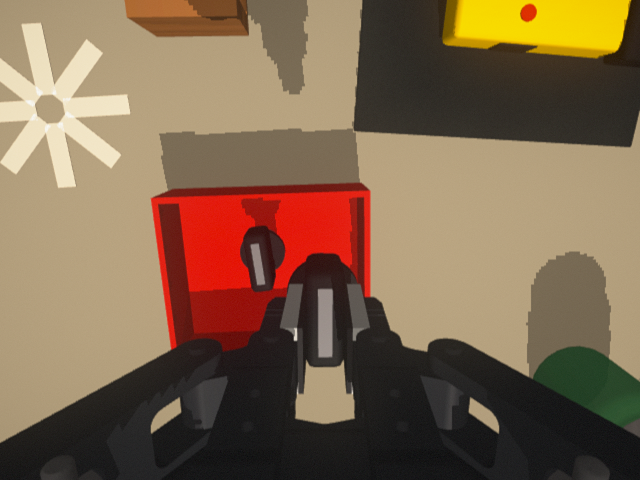

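Screw_b stands upright in the red tray at (262,250). I'll set the third one down beside it with a small jaw opening.

send_rows:
  rows:
    - [[0.2,-2,0,0],[0.2,-2,-2,0],[0,-0.5,-3,0],[0,0,-3,0],[0,0,-1.5,0],[0,0,0,0]]

```text
time_s: 35.05
tool_pos: [506.7, -333.4, 135.5]
eef_rot: [0.494, 0.528, 0.482, -0.495]
contact_force: [0.1, -0.3, 0.7]
width: 12.7
```

```bash
python3 look.py
```

```text
35.05 [ 506.7 -333.4  135.5] yaw -0.048 w 12.7 F [ 0.1 -0.3  0.7] [0.02 0.01 0.02] j6 -0.69
tilt [0.046 0.019]
```

send_rows:
  rows:
    - [[-0.5,0,-0.2,0],[0,0,0,0]]

```text
time_s: 35.25
tool_pos: [502.4, -332.3, 134.3]
eef_rot: [0.495, 0.527, 0.482, -0.494]
contact_force: [-0.4, 0.6, -0.1]
width: 13.1
```

send_rows:
  rows:
    - [[0,0,0,0],[0,0,0,0],[0,0,2,0],[0,0,4,0],[0,0,4,0],[0,1,2,0]]
  gripper: 0.4

```text
time_s: 35.85
tool_pos: [502.2, -322.3, 259.6]
eef_rot: [0.495, 0.527, 0.482, -0.495]
contact_force: [0.3, 0.3, -0.5]
width: 25.4
```

```bash
python3 - <<'E'
from h import *
s,R=pose(); print(s["tool_pos"],yaw(R),R[:2,0],s["width"],s["joint_positions"].round(2))
optics.camera("wrist")
for d in optics.landmark_of("wrist","screw_a")[:4]: 
    p=np.array(d["location"])*[640,480]; print(round(d["p"],2),p.round(),ray("wrist",*p,39).round())
for c in ("scene","side"):
    im=optics.camera(c); cv2.imwrite(f"pics/{c}2.png",im); m=optics.camera_model(c)
    for n,z in dict(scanner=3,mat=0,keep_tray=0,label=90,reject_tray=0,screw_a=45).items():
        print(c,n,[(round(d["p"],2),ray(c,d["location"][0]*640,d["location"][1]*480,z,m)[:2].round(0).tolist()) for d in optics.landmark_of(c,n)[:5]])
E
```

```text
[ 502.21403907 -322.27451334  259.59539416] -0.04571374934225807 [0.04639021 0.0187584 ] 25.421663366746873 [-0.69  0.49  1.49  0.05  1.14 -0.66]
0.8 [255. 201.] [ 463. -301.   39.]
0.48 [486.  34.] [ 627. -196.   39.]
scene scanner [(0.92, [653.0, -166.0]), (0.52, [554.0, 312.0])]
scene mat [(0.74, [644.0, -190.0])]
scene keep_tray [(0.85, [534.0, 266.0])]
scene label [(0.89, [631.0, 269.0])]
scene reject_tray [(0.88, [475.0, -326.0]), (0.58, [417.0, -306.0])]
scene screw_a [(0.81, [535.0, 122.0]), (0.75, [337.0, 114.0]), (0.74, [460.0, -305.0]), (0.68, [510.0, -328.0]), (0.56, [515.0, 257.0])]
side scanner [(0.72, [666.0, -162.0])]
side mat [(0.65, [636.0, -189.0])]
side keep_tray [(0.83, [529.0, 266.0]), (0.6, [719.0, -461.0])]
side label [(0.91, [627.0, 272.0])]
side reject_tray [(0.66, [466.0, -319.0]), (0.53, [652.0, -25.0]), (0.21, [441.0, 6.0])]
side screw_a [(0.89, [501.0, 276.0]), (0.7, [510.0, -320.0]), (0.69, [462.0, -283.0]), (0.69, [320.0, 137.0]), (0.35, [416.0, 63.0])]
```

View pics/side2.png

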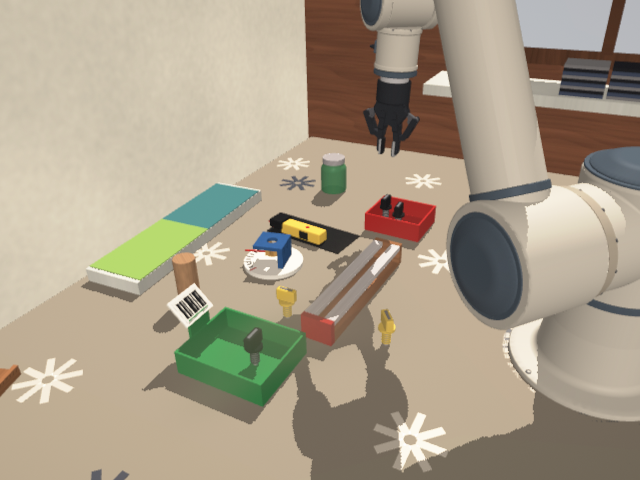

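All three screws are in their trays (two in red, one in green) and the rail is empty. The scanner has been knocked to about (655,-165). I'll go over it with the jaws turned across its handle.

send_rows:
  rows:
    - [[1.5,1.5,3,0.15],[1.5,1.5,-3,0.15],[1.5,1.5,3,0.15],[1.5,1.5,-3,0.15],[1.5,1.5,3,0.15],[1.5,1.5,-3,0.15],[1.5,1.5,3,0.15],[1.5,1.5,-3,0.15]]
  gripper: -0.5

```text
time_s: 37.45
tool_pos: [627.2, -200.0, 258.3]
eef_rot: [0.689, 0.16, 0.695, -0.13]
contact_force: [1.6, -1.3, 0.6]
width: 64.0
```

send_rows:
  rows:
    - [[0,0,3,0.15],[0,0,-3,0.15],[0,0,3,0.1],[0,0,-3,0],[0,0,0,0],[0,0,0,0]]

```text
time_s: 38.05
tool_pos: [629.3, -196.9, 252.5]
eef_rot: [0.698, 0.016, 0.716, 0.014]
contact_force: [0.6, 0.1, 1.2]
width: 64.2
```

```bash
python3 look.py w32 scanner=3 scan_window=10 mat=0; python3 - <<'E'
from h import *
m=optics.camera_model("wrist"); im=cv2.imread("pics/w32.png"); h=cv2.cvtColor(im,cv2.COLOR_BGR2HSV)
y=((h[...,0]>18)&(h[...,0]<34)&(h[...,1]>170)&(h[...,2]>120)).astype(np.uint8)
for nm,mk,z in (("yellow",y,31),("mat",((im.max(2)<60)).astype(np.uint8),3)):
    n,l,st,_=cv2.connectedComponentsWithStats(mk)
    for k in range(1,n):
        if st[k,4]<400: continue
        ys,xs=np.nonzero(l==k); P=np.array([ray("wrist",a,b,z,m)[:2] for a,b in zip(xs,ys)]).astype(np.float32); print(nm,st[k],[np.round(q,1).tolist() for q in cv2.minAreaRect(P)])
E
```

```text
38.05 [ 629.3 -196.9  252.5] yaw 1.568 w 64.2 F [0.6 0.1 1.2] [0.01 0.01 0.04] j6 -1.98
tilt [-0.026  0.042]
scanner 0.86 [351. 255.] [ 660.9 -164.7    3. ]
scan_window 0.93 [335. 353.] [ 746.3 -178.5   10. ]
mat 0.69 [320. 229.] [ 639.1 -190.1    0. ]
yellow [ 323  176   64  145 6249] [[648.6, -166.2], [35.1, 110.4], 82.4]
mat [  41   15   91   52 2644] [[497.5, -355.4], [33.5, 60.5], 0.5]
mat [  250    92   149   271 24313] [[645.9, -188.1], [104.7, 218.0], 83.3]
mat [   0  281   51  100 3417] [[725.6, -438.8], [39.9, 92.5], 79.1]
mat [    0   292   640   188 63785] [[787.7, -174.8], [615.6, 193.8], 87.3]
```

View pics/w32.png

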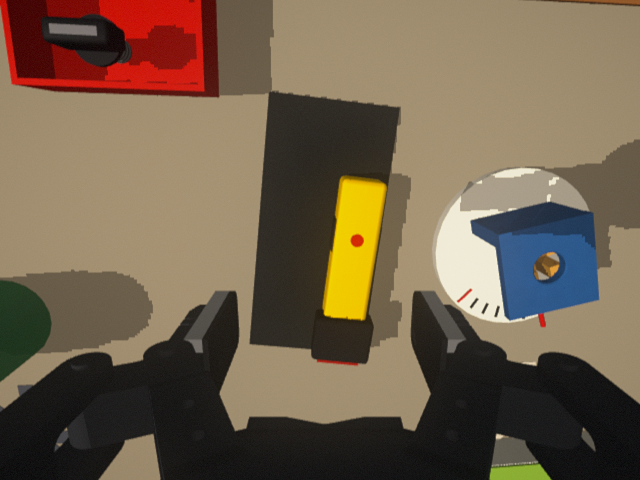

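The scanner lies at about (659,-167) with yaw -0.13, its handle running from (362,180) to (345,315), and it is off centre on the mat. I'll descend to the band.

send_rows:
  rows:
    - [[0.6,1.5,-1.5,-0.07],[0.5,1.4,-3,-0.06],[0,0,-4,0],[0,0,-4,0],[0,0,-1.5,0],[0,0,0,0]]
  gripper: -0.3

```text
time_s: 38.85
tool_pos: [642.4, -167.8, 113.4]
eef_rot: [0.7, 0.064, 0.71, -0.035]
contact_force: [0.2, 0.3, 1.0]
width: 56.1
```

```bash
cat > sc.py <<'E'
from h import *
import sys
s,R=pose(); m=optics.camera_model("wrist"); im=optics.camera("wrist"); cv2.imwrite(f"pics/{sys.argv[1]}.png",im); h=cv2.cvtColor(im,cv2.COLOR_BGR2HSV)
print(s["time_s"],s["tool_pos"].round(1),"grasp",(s["tool_pos"]+54*R[:,0]).round(1),"yaw",yaw(R).round(3),"tilt",R[:2,0].round(3),"w",round(s["width"],1),"F",s["contact_force"].round(1),"j6",s["joint_positions"][5].round(2))
y=((h[...,0]>18)&(h[...,0]<34)&(h[...,1]>170)&(h[...,2]>120)).astype(np.uint8); n,l,st,_=cv2.connectedComponentsWithStats(y)
for k in range(1,n):
    if st[k,4]<800: continue
    ys,xs=np.nonzero(l==k); P=np.array([ray("wrist",a,b,float(sys.argv[2]),m)[:2] for a,b in zip(xs,ys)]).astype(np.float32); print(st[k],[np.round(q,1).tolist() for q in cv2.minAreaRect(P)])
for n in ("scanner",):
    for d in optics.landmark_of("wrist",n)[:2]: print(n,round(d["p"],2),ray("wrist",d["location"][0]*640,d["location"][1]*480,float(sys.argv[2])-28,m).round(1))
E
python3 sc.py w33 31; python3 - <<'E'
from h import *
s,R=pose()
E
```

```text
38.85 [ 642.4 -167.8  113.4] grasp [ 641.8 -165.5   59.4] yaw 1.43 tilt [-0.011  0.041] w 56.1 F [0.2 0.3 1. ] j6 -1.81
[  282   176    87   248 19264] [[647.5, -164.9], [33.2, 109.6], 82.4]
scanner 0.87 [ 660.7 -167.8    3. ]
```

send_rows:
  rows:
    - [[-0.3,0.2,-1,0.01],[0,0,-1.2,0],[0,0,-0.6,0],[0,0,0,0]]

```text
time_s: 39.35
tool_pos: [641.7, -166.8, 89.4]
eef_rot: [0.704, 0.059, 0.707, -0.032]
contact_force: [-0.1, 0.7, -0.1]
width: 55.9
```

send_rows:
  rows:
    - [[0,0,0,0],[0,0,0,0],[0,0,0,0],[0,0,0,0]]
  gripper: 1
  force: 50

```text
time_s: 39.75
tool_pos: [642.1, -167.0, 90.3]
eef_rot: [0.704, 0.059, 0.707, -0.032]
contact_force: [-1.0, -0.5, -1.9]
width: 32.5
```

```bash
python3 sc.py w34 31; python3 - <<'E'
from h import *
# mat centre from w32 corners is printed from its stored pose
E
```

```text
39.75 [ 642.1 -167.    90.3] grasp [ 642.  -164.9   36.3] yaw 1.441 tilt [-0.002  0.038] w 32.5 F [-1.  -0.5 -1.9] j6 -1.82
[  273   183   102   241 21642] [[638.1, -164.6], [33.1, 91.2], 82.6]
scanner 0.62 [ 661. -167.    3.]
```

send_rows:
  rows:
    - [[0,0,1.5,0],[0,0,4,0],[0,0,4,0],[0,0,3.5,0],[-1,3,0,0.03],[-1.5,4,0,0.03],[-1.7,4.5,0,0.03],[-1.7,4.5,0,0.03]]

```text
time_s: 40.65
tool_pos: [582.5, -7.9, 233.5]
eef_rot: [0.708, 0.017, 0.706, 0.008]
contact_force: [0.7, 0.3, -1.6]
width: 32.7
```

send_rows:
  rows:
    - [[-1.7,4.5,0,0.0],[-1.7,4.5,0,0],[-1.7,4.5,0,0],[-1.7,4.5,0,0],[-1.7,4.5,0,0],[-1.5,3.5,0,0],[0,0,0,0]]

```text
time_s: 41.35
tool_pos: [474.8, 266.0, 242.3]
eef_rot: [0.71, 0.016, 0.704, 0.01]
contact_force: [0.1, -1.3, -1.8]
width: 32.7
```

```bash
python3 sc.py w35 159; python3 look.py; python3 tray.py keep_tray w36; python3 - <<'E'
from h import *
print([(d["p"],ray("wrist",d["location"][0]*640,d["location"][1]*480,90).round(1),(np.array(d["location"])*[640,480]).round()) for d in optics.landmark_of("wrist","label")[:2]])
E
```

```text
41.35 [474.8 266.  242.3] grasp [475.3 268.  188.3] yaw 1.563 tilt [0.01  0.038] w 32.7 F [ 0.1 -1.3 -1.8] j6 -1.19
[  274   185   101   239 21010] [[484.3, 268.7], [39.1, 108.3], 89.5]
scanner 0.92 [508.3 269.  131. ]
41.45 [476.4 263.2 242.1] yaw 1.561 w 32.8 F [ 0.5 -0.9 -1.3] [0.   0.01 0.02] j6 -1.2
tilt [0.011 0.037]
41.45 [476.4 263.2 242.1] yaw 1.561 tilt [0.011 0.037] w 32.8 j6 -1.2
0.59 [[527.3, 270.2], [141.4, 176.7], 89.3] 217 430 168 399
[]
```

View pics/w36.png

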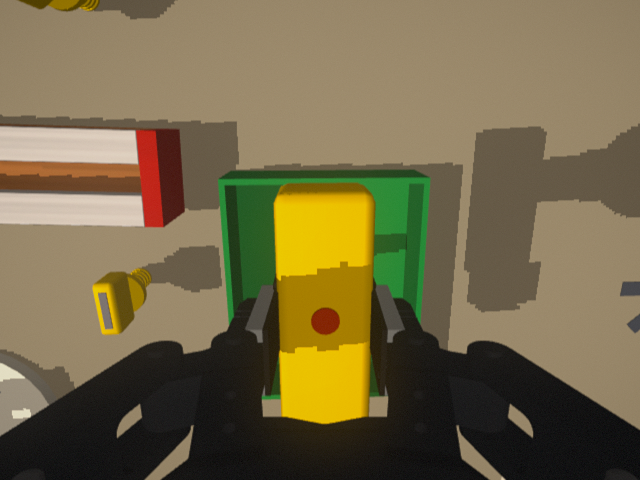

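```bash
python3 - <<'E'
from h import *
s,R=pose(); m=dict(optics.camera_model("wrist")); A=np.array(m["R"])@R; cT=R.T@((-np.array(m["R"]).T@np.array(m["t"]))-s["tool_pos"])
q=np.array([.554,.458,.538,-.44]);q/=np.linalg.norm(q); R0=Ro.from_quat([q[1],q[2],q[3],q[0]]).as_matrix(); T0=np.array([534.7,189.2,222.4])
m["R"]=A@R0.T; m["t"]=-m["R"]@(T0+R0@cT)
L=np.array([(507,62),(626,68),(571,221),(468,193)],float)
a,b,c,d=L; M=np.c_[c-a,-(d-b)]; t=np.linalg.solve(M,b-a)[0]; ce=a+t*(c-a)
print("label w10",ce,ray("wrist",*ce,90,m).round(1))
for p in ((175,188),(440,240),(508,5),(195,0)): print("rim",ray("wrist",*p,45,m).round(1))
rays=[]
for cam in("scene","side"):
    for i in range(2):
        im=optics.camera(cam); mm=optics.camera_model(cam); RR=np.array(mm["R"]); cc=-RR.T@np.array(mm["t"])
        for n in ("label","keep_tray"):
            for dd in optics.landmark_of(cam,n)[:1]:
                p=np.array(dd["location"])*[640,480]; print(cam,n,round(dd["p"],2),ray(cam,*p,90 if n=="label" else 0,mm)[:2].round(1))
    cv2.imwrite(f"pics/{cam}3.png",im)
for cam in("scene","side"):
    optics.camera(cam)
    for dd in optics.cut_out(cam,"label")[:1]:
        ys,xs=np.nonzero(dd["region"]); print(cam,"mask",xs.min(),xs.max(),ys.min(),ys.max(),ray(cam,xs.mean(),ys.mean(),90)[:2].round(1))
E
```

```text
label w10 [537.57399915 137.95727915] [630.8 269.8  90. ]
rim [445.9 202.2  45. ]
rim [614.3 200.   45. ]
rim [615.4 338.3  45. ]
rim [446.6 306.1  45. ]
scene label 0.9 [630.4 271.1]
scene keep_tray 0.94 [534.9 266.3]
scene label 0.89 [628.9 273.4]
scene keep_tray 0.85 [533.1 270. ]
side label 0.94 [634.6 266.4]
side keep_tray 0.78 [533.  267.1]
side label 0.95 [629.3 275.1]
side keep_tray 0.59 [530.3 270.1]
scene mask 422 505 177 247 [598.6 238.1]
side mask 167 305 284 404 [498.1 331.4]
```

```bash
cat > foc.py <<'E'
from h import *
import sys
q=np.array([.704,.059,.707,-.032]);q/=np.linalg.norm(q); R0=Ro.from_quat([q[1],q[2],q[3],q[0]]).as_matrix(); T0=np.array([642.1,-167.0,90.3])
y0=1.441-np.pi/2; S0=Ro.from_euler("z",y0).as_matrix(); O0=np.array([659.3,-167.2,3])
def scan():
    s,R=pose(); S=R@R0.T@S0; O=s["tool_pos"]+R@R0.T@(O0-T0); return s,R,S,O,O+S@np.array([138,0,-41])
if __name__=="__main__":
    s,R,S,O,F=scan(); L=np.array([630.6,270.2,90])
    print(s["time_s"],"tcp",s["tool_pos"].round(1),"O",O.round(1),"focus",F.round(1),"err to label",(L-F).round(1),"scanner x",S[:,0].round(3),"z",S[:,2].round(3),"F",s["contact_force"].round(1))
    if len(sys.argv)>1:
        for c in("scene","side"):
            optics.camera(c)
            for n,X in (("scanner",O),("scan_window",O+S@np.array([81.4,0,15.6])),("scan_focus",F)):
                for d in optics.landmark_of(c,n)[:1]: print(c,n,round(d["p"],2),(np.array(d["location"])*[640,480]).round(1),"pred",np.round(proj(c,X),1))
E
python3 foc.py 1
```

```text
42.45 tcp [476.8 262.4 241.1] O [495.3 264.1 154.1] focus [633.9 262.2 115.3] err to label [ -3.3   8.  -25.3] scanner x [ 1.    -0.013  0.016] z [-0.016  0.001  1.   ] F [-0.2  0.5 -1.1]
scene scanner 0.93 [465.1 157.4] pred [465.6 158.1]
scene scan_window 0.96 [478.1 177.6] pred [478.3 177.1]
scene scan_focus 0.64 [267.9 273.9] pred [481.4 215.2]
side scanner 0.85 [253.8 289.9] pred [256.3 291.4]
side scan_window 0.84 [211.3 270.8] pred [213.6 269.8]
side scan_focus 0.33 [273.3 237.5] pred [190.5 289.3]
```

send_rows:
  rows:
    - [[-0.3,0.8,-1.2,0],[0,0,-1.2,0],[0,0,0,0],[0,0,0,0]]

```text
time_s: 43.25
tool_pos: [473.1, 271.2, 214.3]
eef_rot: [0.71, 0.017, 0.704, 0.009]
contact_force: [-0.6, -0.0, -1.4]
width: 32.8
```

```bash
python3 foc.py 1
```

```text
43.25 tcp [473.1 271.2 214.3] O [491.5 272.8 127.3] focus [630.1 270.9  88.3] err to label [ 0.5 -0.7  1.7] scanner x [ 1.    -0.013  0.015] z [-0.015  0.002  1.   ] F [-0.6 -0.  -1.4]
scene scanner 0.6 [464.9 164. ] pred [466.7 165.9]
scene scan_window 0.59 [476.2 184.7] pred [479.2 185. ]
side scanner 0.94 [254.7 305.2] pred [256.5 309. ]
side scan_window 0.84 [210.  287.6] pred [214.1 287. ]
```

The focus is 2 mm from the label centre and the scanner is level. Holding.

send_rows:
  rows:
    - [[0,0,0.1,0],[0,0,0,0],[0,0,0,0],[0,0,0,0],[0,0,0,0],[0,0,0,0]]

```text
time_s: 44.25
tool_pos: [473.6, 271.1, 216.6]
eef_rot: [0.711, 0.018, 0.703, 0.009]
contact_force: [0.1, 0.4, -1.9]
width: 32.6
```

```bash
python3 foc.py; python3 -c "
from h import *
for i in range(6): optics.camera('side')
"; python3 foc.py
```

```text
44.25 tcp [473.6 271.1 216.6] O [492.2 272.8 129.6] focus [630.9 270.9  91. ] err to label [-0.3 -0.7 -1. ] scanner x [ 1.    -0.014  0.017] z [-0.017  0.001  1.   ] F [ 0.1  0.4 -1.9]
44.55 tcp [473.6 271.1 216.6] O [492.2 272.8 129.6] focus [630.9 270.9  91. ] err to label [-0.3 -0.7 -1. ] scanner x [ 1.    -0.014  0.017] z [-0.017  0.001  1.   ] F [-0.2 -0.3 -2.1]
```

send_rows:
  rows:
    - [[0,0,-0.03,0],[0,0,-0.03,0],[0,0,-0.03,0],[0,0,-0.03,0],[0,0,-0.03,0],[0,0,-0.03,0],[0,0,-0.03,0],[0,0,-0.03,0]]

```text
time_s: 45.35
tool_pos: [473.6, 271.1, 214.0]
eef_rot: [0.711, 0.018, 0.703, 0.009]
contact_force: [-0.1, 0.0, -1.0]
width: 32.8
```

send_rows:
  rows:
    - [[0,0,-0.03,0],[0,0,-0.03,0],[0,0,-0.03,0],[0,0,-0.03,0],[0,0,-0.03,0],[0,0,-0.03,0],[0,0,-0.03,0],[0,0,-0.03,0]]

```text
time_s: 46.15
tool_pos: [473.6, 271.1, 211.4]
eef_rot: [0.711, 0.018, 0.703, 0.009]
contact_force: [-1.1, 0.8, -1.1]
width: 32.8
```

```bash
python3 foc.py; python3 -c "
from h import *
for i in range(16): optics.camera('side')
"; python3 foc.py 1
```

```text
46.15 tcp [473.6 271.1 211.4] O [492.2 272.8 124.4] focus [630.9 270.9  85.7] err to label [-0.3 -0.7  4.3] scanner x [ 1.    -0.014  0.017] z [-0.017  0.001  1.   ] F [-1.1  0.8 -1.1]
46.95 tcp [473.7 271.1 211.4] O [492.2 272.8 124.4] focus [630.9 270.9  85.8] err to label [-0.3 -0.7  4.2] scanner x [ 1.    -0.014  0.017] z [-0.017  0.001  1.   ] F [ 0.1 -0.5 -1.7]
scene scanner 0.59 [465.6 168.6] pred [466.6 167. ]
scene scan_window 0.75 [478.  184.3] pred [479.1 186.1]
side scanner 0.7 [253.4 310.4] pred [256.3 310.3]
side scan_window 0.69 [212.2 289.8] pred [213.9 288.2]
```

The small -z trim lowered it 5 mm, so I'll come back to the exact height and hold again with zero rows.

send_rows:
  rows:
    - [[0,0,0.38,0],[0,0,0,0],[0,0,0,0],[0,0,0,0],[0,0,0,0],[0,0,0,0],[0,0,0,0],[0,0,0,0]]

```text
time_s: 48.15
tool_pos: [473.6, 271.1, 215.6]
eef_rot: [0.711, 0.018, 0.703, 0.009]
contact_force: [0.3, 0.1, -2.1]
width: 32.5
```

send_rows:
  rows:
    - [[0,0,0,0],[0,0,0,0],[0,0,0,0],[0,0,0,0],[0,0,0,0],[0,0,0,0],[0,0,0,0],[0,0,0,0]]

```text
time_s: 48.95
tool_pos: [473.6, 271.1, 215.6]
eef_rot: [0.711, 0.018, 0.703, 0.009]
contact_force: [-0.2, -0.4, -1.0]
width: 32.8
```

send_rows:
  rows:
    - [[0,0,0,0],[0,0,0,0],[0,0,0,0],[0,0,0,0],[0,0,0,0],[0,0,0,0],[0,0,0,0],[0,0,0,0]]

```text
time_s: 49.75
tool_pos: [473.6, 271.1, 215.6]
eef_rot: [0.711, 0.018, 0.703, 0.009]
contact_force: [-0.2, -0.3, -1.8]
width: 32.6
```

send_rows:
  rows:
    - [[0,0,0,0],[0,0,0,0],[0,0,0,0],[0,0,0,0],[0,0,0,0],[0,0,0,0]]

```text
time_s: 50.35
tool_pos: [473.6, 271.1, 215.6]
eef_rot: [0.711, 0.018, 0.703, 0.009]
contact_force: [0.0, 0.7, -1.5]
width: 32.7
```

```bash
python3 foc.py; python3 - <<'E'
# mat centre from w32 (pose then: settled values printed)
from h import *
s,R=pose(); m=dict(optics.camera_model("wrist")); A=np.array(m["R"])@R; cT=R.T@((-np.array(m["R"]).T@np.array(m["t"]))-s["tool_pos"])
q=np.array([.698,.016,.716,.014]);q/=np.linalg.norm(q); R0=Ro.from_quat([q[1],q[2],q[3],q[0]]).as_matrix(); T0=np.array([629.3,-196.9,252.5])
m["R"]=A@R0.T; m["t"]=-m["R"]@(T0+R0@cT)
P=[ray("wrist",*p,3,m)[:2] for p in ((270,93),(400,107),(250,344))]; print("mat corners",np.round(P,1),"centre",((P[1]+P[2])/2).round(1),"axis",np.arctan2(*(P[2]-P[0])[::-1]))
E
```

```text
50.35 tcp [473.6 271.1 215.6] O [492.2 272.8 128.6] focus [630.9 270.9  89.9] err to label [-0.3 -0.7  0.1] scanner x [ 1.    -0.014  0.017] z [-0.017  0.001  1.   ] F [ 0.   0.7 -1.5]
mat corners [[ 533.2 -226.7]
 [ 543.4 -128.3]
 [ 739.8 -251.6]] centre [ 641.6 -189.9] axis -0.11992448090652286
```

The focus held within 1 mm of the label centre for over 2 s. Returning the scanner to its mat.

send_rows:
  rows:
    - [[0,-1,2,0],[0,-3,1,0],[1,-4.5,0,-0.03],[1.6,-4.7,0,-0.03],[1.7,-4.7,0,-0.03],[1.7,-4.7,0,-0.02],[1.7,-4.7,0,0],[1.7,-4.7,0,0]]

```text
time_s: 51.15
tool_pos: [565.7, -50.0, 247.4]
eef_rot: [0.711, 0.055, 0.701, -0.028]
contact_force: [0.6, 0.9, -1.1]
width: 32.7
```

send_rows:
  rows:
    - [[1.7,-4.7,0,0],[1.7,-4.5,0,0],[1.4,-3.5,0,0],[0.5,-1.5,-2,0],[0,0,-3,0],[0,0,-3,0],[0,0,0,0]]

```text
time_s: 51.85
tool_pos: [620.9, -205.0, 165.4]
eef_rot: [0.712, 0.057, 0.699, -0.032]
contact_force: [-1.2, 0.4, -0.5]
width: 33.0
```

```bash
python3 foc.py; python3 look.py w40 mat=0 scanner=60
```

```text
51.85 tcp [ 620.9 -205.   165.4] O [ 640.1 -205.6   78.6] focus [ 777.9 -223.3   40.9] err to label [-147.3  493.5   49.1] scanner x [ 0.992 -0.127  0.024] z [-0.023  0.005  1.   ] F [-1.2  0.4 -0.5]
51.85 [ 620.9 -205.   165.4] yaw 1.445 w 33.0 F [-1.2  0.4 -0.5] [ 0.02  0.12 -0.  ] j6 -1.89
tilt [0.022 0.034]
mat 0.7 [321. 333.] [ 687.1 -209.5    0. ]
scanner 0.86 [324. 334.] [ 653.2 -205.8   60. ]
```

send_rows:
  rows:
    - [[0.1,1.5,-1.5,0],[0,0,-2.5,0],[0,0,-2,0],[0,0,0,0],[0,0,0,0]]

```text
time_s: 52.5
tool_pos: [628.8, -190.1, 119.5]
eef_rot: [0.72, 0.053, 0.691, -0.034]
contact_force: [0.6, 0.1, -0.7]
width: 33.0
```

```bash
python3 foc.py
```

```text
52.5 tcp [ 628.8 -190.1  119.5] O [ 649.8 -191.4   33. ] focus [ 788.4 -209.1   -1.7] err to label [-157.8  479.3   91.7] scanner x [ 0.991 -0.124  0.045] z [-0.044  0.013  0.999] F [ 0.6  0.1 -0.7]
```

send_rows:
  rows:
    - [[-0.3,0,4,0],[-0.3,0,-3.5,0],[-0.3,0,4,0],[0,0,-3.5,0],[0,0,4,0],[0,0,-4,0],[0,0,0,0],[0,0,0,0]]

```text
time_s: 53.3
tool_pos: [626.2, -192.5, 135.7]
eef_rot: [0.719, 0.053, 0.692, -0.033]
contact_force: [-0.0, 0.3, -1.6]
width: 32.8
```

```bash
python3 foc.py
```

```text
53.3 tcp [ 626.2 -192.5  135.7] O [ 647.1 -193.7   49.3] focus [ 785.6 -211.3   14.4] err to label [-155.   481.5   75.6] scanner x [ 0.991 -0.124  0.044] z [-0.043  0.013  0.999] F [-0.   0.3 -1.6]
```

send_rows:
  rows:
    - [[-0.7,0.3,-1,0],[-0.2,0,-1,0],[-0.1,0,-1,0],[0,0,-0.6,0],[0,0,0,0],[0,0,0,0]]

```text
time_s: 53.9
tool_pos: [616.7, -189.9, 102.2]
eef_rot: [0.722, 0.052, 0.689, -0.034]
contact_force: [0.3, 0.2, -1.2]
width: 32.8
```

```bash
python3 foc.py
```

```text
53.9 tcp [ 616.7 -189.9  102.2] O [ 638.2 -191.3   15.8] focus [ 777.  -209.   -18.1] err to label [-146.4  479.2  108.1] scanner x [ 0.991 -0.123  0.051] z [-0.049  0.015  0.999] F [ 0.3  0.2 -1.2]
```

send_rows:
  rows:
    - [[0.2,0.1,-0.5,0],[0,0,-0.3,0],[0,0,-0.15,0]]

```text
time_s: 54.2
tool_pos: [619.4, -188.9, 92.5]
eef_rot: [0.722, 0.052, 0.689, -0.034]
contact_force: [-0.2, 0.4, -1.6]
width: 32.6
```

```bash
python3 foc.py
```

```text
54.2 tcp [ 619.4 -188.9   92.5] O [ 641.  -190.4    6.1] focus [ 779.8 -208.1  -27.7] err to label [-149.2  478.3  117.7] scanner x [ 0.991 -0.123  0.052] z [-0.05   0.016  0.999] F [-0.2  0.4 -1.6]
```

send_rows:
  rows:
    - [[0,0,0,0],[0,0,0,0],[0,0,0,0]]
  gripper: -0.2

```text
time_s: 54.5
tool_pos: [619.7, -189.0, 92.5]
eef_rot: [0.722, 0.052, 0.689, -0.034]
contact_force: [-0.3, -0.0, 0.1]
width: 51.4
```

send_rows:
  rows:
    - [[0,0,2,0],[0,0,4,0],[0,0,4,0],[-1,0,4,0],[-2,0,2,0],[0,0,0,0],[0,0,0,0]]

```text
time_s: 55.2
tool_pos: [588.1, -188.7, 259.0]
eef_rot: [0.723, 0.052, 0.689, -0.034]
contact_force: [-1.7, -0.0, -0.6]
width: 51.3
```

```bash
python3 sc.py w41 31; python3 - <<'E'
from h import *
for c in("scene","side"):
    im=optics.camera(c); cv2.imwrite(f"pics/{c}5.png",im); m=optics.camera_model(c)
    for n,z in dict(scanner=3,mat=0,keep_tray=0,reject_tray=0,screw_a=40,jar=0,core=0).items():
        print(c,n,[(round(d["p"],2),ray(c,d["location"][0]*640,d["location"][1]*480,z,m)[:2].round(0).tolist()) for d in optics.landmark_of(c,n)[:5] if d["p"]>.4])
a=cv2.imread("pics/w41.png"); b=cv2.imread("pics/side5.png"); cv2.imwrite("pics/fin.png",cv2.resize(np.hstack([a,b]),(800,300)))
E
```

```text
55.2 [ 588.1 -188.7  259. ] grasp [ 590.8 -187.5  205. ] yaw 1.449 tilt [0.05  0.022] w 51.3 F [-1.7 -0.  -0.6] j6 -1.89
[ 301  183   45  137 5719] [[629.7, -188.5], [33.5, 112.7], 83.3]
scanner 0.75 [ 642.6 -190.4    3. ]
scene scanner [(0.82, [635.0, -191.0])]
scene mat [(0.97, [641.0, -195.0])]
scene keep_tray [(0.87, [529.0, 260.0])]
scene reject_tray [(0.9, [468.0, -321.0])]
scene screw_a [(0.76, [343.0, 110.0]), (0.75, [509.0, -330.0]), (0.71, [532.0, 116.0]), (0.54, [506.0, 264.0]), (0.5, [461.0, -297.0])]
scene jar [(0.79, [709.0, -447.0])]
scene core [(0.94, [737.0, 169.0])]
side scanner [(0.93, [643.0, -188.0])]
side mat [(0.79, [646.0, -199.0])]
side keep_tray [(0.87, [532.0, 268.0])]
side reject_tray [(0.6, [466.0, -323.0]), (0.45, [444.0, 8.0])]
side screw_a [(0.88, [329.0, 121.0]), (0.86, [505.0, 275.0]), (0.85, [525.0, 132.0]), (0.69, [465.0, -302.0]), (0.59, [510.0, -332.0])]
side jar [(0.79, [711.0, -460.0])]
side core [(0.59, [734.0, 166.0])]
```

View pics/fin.png

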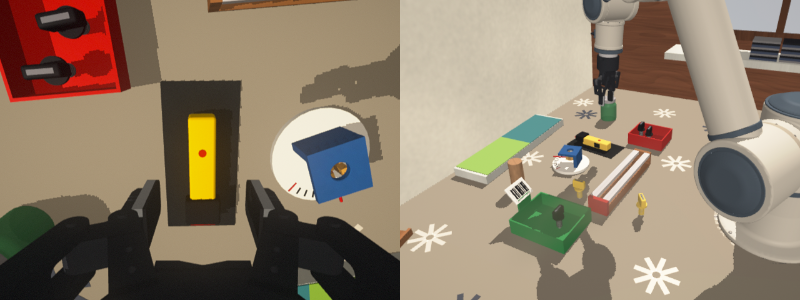

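The scanner lies flat in the middle of the mat. Two screws are in the red tray, one is in the green tray, and the jar, core and yellow look-alikes are where they were. The arm is clear.

```bash
python3 -c "
from cell import ctrl
print(ctrl.sign_off())"
```

```text
the job is handed in; nothing more can be done
None
```

The job is done and handed in at about 55 s of robot time; `sign_off()` gave no verdict.

**Screws:** three were on the rail, and I gauged them in order from the red end. Each was seated with its collar on the plate and turned 0.76–0.80 rad.

| Screw, from red end | Pointer | Tray |
|---|---|---|
| First | stayed at 0.00 rad | green |
| Second | moved to 0.43 rad | red |
| Third | moved to 0.44 rad | red |

All three stand upright in their trays.

**Scanner:** it had been knocked a few centimetres aside, so I found it again before gripping it. By my calculation from the grip pose, the reading point stayed within about 1 mm of the label centre, steady for over 2 s. The scanner was about 1° nose-up during the read. An earlier hold drifted 5 mm low, so I repeated it.

**Last checks:**
- The scanner lies flat at about (641, -190), against my mat centre estimate of (642, -190). The network's mat readings scattered by 5–9 mm around that.
- The jar, cardboard core and yellow look-alikes were still in place.
- The gripper touched nothing at hand-in.

**What went off:** the tool tilted up to about 0.08 rad as the moves added up. The second screw leaned slightly in the jaws, and the scanner was set down about 3° nose-up before it settled flat. Pressing the screws home gave peaks of about 25–35 N.

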